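Key the turning handle onto a generator rotor and set it to the start marks

TASK

Take the T-handle from its wooden stand and fit it on the demonstration generator: turn it by feel in the socket, without forcing, until its tongue drops into the hidden rotor slot and the flange is fully home on the collar. Then use it to turn the rotor until the bar lies in line with the two upright marks on the generator, and let go, leaving the handle fully home. Leave the other things on the bench where they are.

Things in the scene. Friction and masses are not known exactly. Their poses are not given: they have to be found in the camera images.
- handle_bar (a point): centre of the grey bar of the loose T-handle (0.2 to 0.42 kg, 91 mm tall, upright in its stand at the start). Bar 110 mm long (x axis), 16 mm thick (y; grasp across this), 30 mm tall (15 mm above and below this point); z is up the handle's axis. Under the bar: a round steel neck, 20 mm in diameter and 15 mm tall, then the flange.
- handle_flange (a point): on the handle's axis at the underside of its steel flange (60 mm in diameter, 6 mm thick), 36 mm below handle_bar; same axes. Below it: a round stub 43.6 mm in diameter, 26 mm long, lower 5 mm bevelled; then a flat tongue 38 mm long (x, parallel to the bar), 9 mm thick (y), 14 mm tall, its foot 40 mm below this point.
- mouth (a point): centre of the upper rim of the generator's aluminium collar, 105 mm above the bench; outside 64 mm, bore 46 mm (1.2 mm play round the stub). z is up, x runs along the line through the two upright marks: aluminium fins 8 mm wide, 66 mm from the axis on either side, tops 8 mm above the rim. Handle home: handle_flange is at this point.
- stand: the fixed wooden stand, 100 mm square base with a round tube 76 mm in diameter, 50 mm tall; origin at the centre of its underside. The handle hangs in its 50 mm bore by the flange, with 4 mm of play all round, and lifts straight out.
- multimeter: loose black multimeter 150 x 75 x 42 mm, lying; origin at the centre of its underside
- tape_roll: loose roll of tape 80 mm across, 24 mm tall, lying flat; origin at the centre of its underside
- marker: loose marker pen 135 mm long (x), 17 mm thick, lying; origin at the centre of its underside
- parts_box: loose open cardboard box 130 x 110 x 50 mm; origin at the centre of its underside
- adapter: loose black power adapter 95 x 55 x 32 mm; origin at the centre of its underside
- ruler: loose clear ruler 200 mm (y) x 31 mm, 4 mm thick; origin at the centre of its underside
- screwdriver: loose screwdriver 180 mm long, lying along its x axis
- handle: the whole loose T-handle described under handle_bar; origin at the centre of the foot of its tongue, 76 mm below handle_bar; same axes
- bore (a point): point of the fixed generator on the collar's axis, 28 mm below mouth, level with the flat end of the rotor (axes say nothing of the rotor). A slot 13 mm wide, 17 mm deep runs right across the rotor's end; its angle is not told, at least 30 degrees off the marks. The tongue fits either way round, about 5 degrees play; standing on the rotor's end it holds the flange 12 mm above the rim.
- generator: the fixed generator: grey base 160 mm (x) by 130 mm (y), 45 mm tall, black drum 108 mm in diameter to 85 mm height, collar on top; origin at the centre of its underside, 105 mm below mouth, same axes. Its rotor turns freely either way against a steady drag of 0.2 N m and stays where left; the tongue rubbing on it lightly does not turn it.

How it is judged:
By the outcome, as a careful person would: the job done as asked, in the order asked, and still so for the second after the job is handed in, with the robot touching nothing.
It also fails if it takes over 54 s, if anything falls off the work surface, if the arm or the gripper's body presses on something with over 40 N, if the wrist force passes 120 N, or if a joint passes its speed limit or range.

ROBOT

A 7-joint arm with a two-finger parallel gripper is mounted at the origin on the work surface. World frame = base frame: x ahead of the robot, y to its left, z up, the work surface at z = 0. Lengths are in mm, angles in rad, forces in N, time in s.
With the tool pointing down it reaches from about 425 to 1025 mm from the base axis. Payload 9.4 kg.
Tool frame: the origin (TCP) lies at the very end of the fingers, on their centre line; the grasp point (between the pads) lies robot.grip_depth behind it (robot.grip_depth is the distance from the TCP to the grasp point, in mm); z points along the fingers, y is the direction in which the jaws open and shut (so a half turn about z gives the same grasp; the last joint's range is limited). The gripper opens to 93 mm and grips with 3 to 60 N. Pads are 15 mm wide; open, the fingers measure 128 mm over their backs; the gripper's body (75 mm by 188 mm) begins 65 mm behind the grasp point.
Start: joints at [1.241, 0.599, -0.003, 1.599, 0.002, 0.943, -0.08], TCP at [181.324, -701.959, 218.618] pointing down, gripper open.
Joint ranges: [-2.57, 2.57], [-0.35, 1.97], [-1.29, 1.29], [0.11, 2.56], [-1.05, 4.19], [0.11, 1.86], [-2.63, 2.63]. Speed limits (rad/s): [2.22, 2.22, 3.01, 3.01, 3.14, 3.14, 3.14].

INTERFACE

Orientations are given as a unit quaternion [x, y, z, w].
In Python, from rig import robot gives the robot as it stands.
- The arm moves only by the tool arm_command, never from a script. Its argument "plan" is a list of rows, each an object with "translation": the shift along the tool's x, y, z in mm, a list of three; "twist": the turn, a rotation vector about the tool's x, y, z in degrees, a list of three; "grip": the closure in counts, from 0 (fully open) to 255 (shut). A call has 1 to 20 rows; each row shifts and turns the pose as measured when the row begins, along the tool's axes as they then stand; what a row does not reach is not made up. A row lasts 1/12 s, in which the tool goes at most 41.7 mm and 7.16 degrees, less where a joint would pass 70% of its speed; a pose out of reach is approached as far as the arm can. A call is refused whole if a number of a shift passes 41.7 or a number of a turn 7.16, either way. A call with a gripper value outside its range is refused whole. The fingers move at their own pace and stop on an object; the grip force is fixed at half the most. Time passes only in rows, so rows that do not move let the fingers close. It gives the time, the measured TCP pose, the force and the opening at its end, in the units of the state.
- robot.observe(): the state, without advancing time (a new reading comes with each control period).
- robot.read_camera(name): name is "side" or "top"; returns the picture (384x512x3 uint8, red, green, blue); there is no depth.
- robot.camera_model(name): a dict with "fx", "fy", "cx", "cy" (pixels), "rvec" (rotation vector, rad) and "tvec" (3), from world to camera coordinates, as OpenCV has them. Camera axes: x right, y down, z forward; pixel columns grow to the right and rows downward; lengths in mm; the calibration is good to about 2 mm. A picture is of the moment at which its call begins. camera_model takes no time and is no camera call.
- robot.finish_job(): hands the job in, once; it reports no verdict.
The state is a dict: "clock": time; "joint_positions": joint angles; "joint_vel": joint speeds; "effort": joint torques, N m; "tool_pos": TCP position; "tcp_rot": TCP orientation; "wrist_force": force on the tool from outside, world axes, zero at the start; "wrist_torque": the same for the moment, N m; "gripper_width": finger opening in mm.
Only numpy, scipy, OpenCV 4.12 (cv2) and the standard library are available. Lean on these libraries where they do the work, as an engineer would, in place of code of your own. Each camera call takes 0.05 s, during which the arm holds its last target.

## Working session

There is one attempt and no reset: what is moved stays moved. The work goes in short steps, Python scripts to look and compute and a tool call to move; the robot and the scene stay as the last step left them, time stands still between calls to the robot, and variables do not carry over. Pictures are saved under pics/ and viewed, and the job is handed in when it is done.

Besides the shell and the picture viewer there is one more tool, called after "Request:" as name(argument=value, ...) on one line, values as JSON. arm_command: Moves the arm, as the interface text tells. Its arguments: {"type":"object","properties":{"plan":{"type":"array","items":{"type":"object","properties":{"translation":{"type":"array","items":{"type":"number"}},"twist":{"type":"array","items":{"type":"number"}},"grip":{"type":"number"}}}}},"required":["plan"]}

```bash
ls; mkdir -p pics; python3 - <<'E'
from rig import robot
import cv2
print(robot.observe(), robot.grip_depth)
for n in("side","top"):
    im=robot.read_camera(n); cv2.imwrite(f"pics/{n}0.png",im[:,:,::-1]); print(robot.camera_model(n))
E
```

```text
pics
{'clock': 0.0, 'joint_positions': array([ 1.24127575,  0.60015037, -0.00253815,  1.60010755,  0.00179105,
        0.94290067, -0.07980664]), 'joint_vel': array([-0.0001478 , -0.00011927,  0.000653  ,  0.0012154 ,  0.00033612,
       -0.00126236,  0.00097545]), 'effort': array([-1.03954852e-03, -7.65050125e+01,  1.49792913e+00, -2.52340293e+01,
       -5.22119505e-02,  1.70247891e-02,  1.35735877e-04]), 'tool_pos': array([ 181.21052675, -701.49229044,  217.7497809 ]), 'tcp_rot': array([ 9.92017879e-01,  1.26094869e-01, -1.67118185e-04, -7.63806541e-04]), 'wrist_force': array([0.72710178, 0.02483159, 0.34088232]), 'wrist_torque': array([-0.00162073, -0.0240946 ,  0.06435511]), 'gripper_width': 93.0051556011341} 18.8
{'fx': 372.2691527718017, 'fy': 372.2691527718017, 'cx': 253.73726886696997, 'cy': 192.6063820048153, 'rvec': array([ 0.49286384, -2.57800824,  1.39659611]), 'tvec': array([538.33719924, 200.76930764, 864.14475564])}
{'fx': 467.88056774965344, 'fy': 467.88056774965344, 'cx': 250.79252238308268, 'cy': 192.0673169846292, 'rvec': array([ 2.11895809, -2.07867506,  0.24356557]), 'tvec': array([ -14.1109407 ,  610.30789595, 1328.2690173 ])}
```

View pics/side0.png

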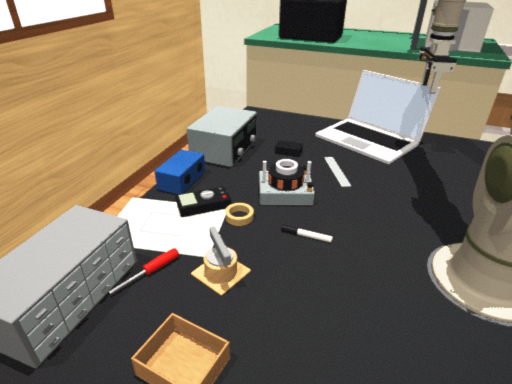

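View pics/top0.png

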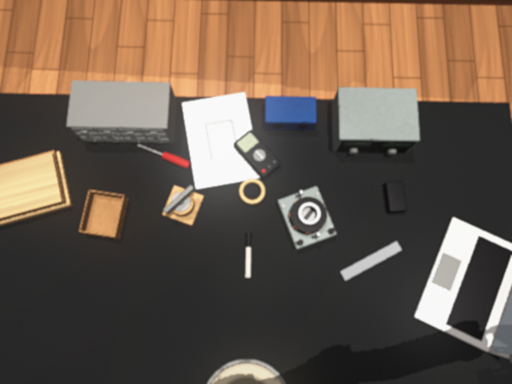

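Side view: stand and handle near (220,255), generator near (287,182). Top view: handle (180,203), generator (308,213). I'll zoom in on both.

```bash
cat > h.py <<'E'
import numpy as np,cv2
from rig import robot
def cam(n):
    m=robot.camera_model(n);K=np.array([[m['fx'],0,m['cx']],[0,m['fy'],m['cy']],[0,0,1]]);R=cv2.Rodrigues(m['rvec'])[0];return K,R,np.array(m['tvec']),m['rvec']
def ray(n,p):
    K,R,t,_=cam(n);d=R.T@np.linalg.solve(K,[p[0],p[1],1.]);return -R.T@t,d/np.linalg.norm(d)
def onz(n,p,z):
    o,d=ray(n,p);return o+d*(z-o[2])/d[2]
def proj(n,P):
    K,R,t,r=cam(n);return cv2.projectPoints(np.array(P,float).reshape(-1,3),r,t,K,None)[0].reshape(-1,2)
def tri(p,q):
    a,d=ray('side',p);b,e=ray('top',q);s=np.linalg.lstsq(np.c_[d,-e],b-a,rcond=None)[0];P=a+d*s[0];Q=b+e*s[1];return (P+Q)/2,np.linalg.norm(P-Q)
E
python3 - <<'E'
import cv2,numpy as np
s=cv2.imread('pics/side0.png');t=cv2.imread('pics/top0.png')
def z(im,x,y,w,h,k):return cv2.resize(im[y:y+h,x:x+w],None,fx=k,fy=k,interpolation=cv2.INTER_CUBIC)
cv2.imwrite('pics/z1.png',np.hstack([z(t,155,178,56,56,7),z(t,273,180,70,70,5.6)]))
cv2.imwrite('pics/z2.png',np.hstack([z(s,188,222,66,70,6),z(s,254,150,66,70,6)]))
E
```

```text
(no output)
```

View pics/z1.png

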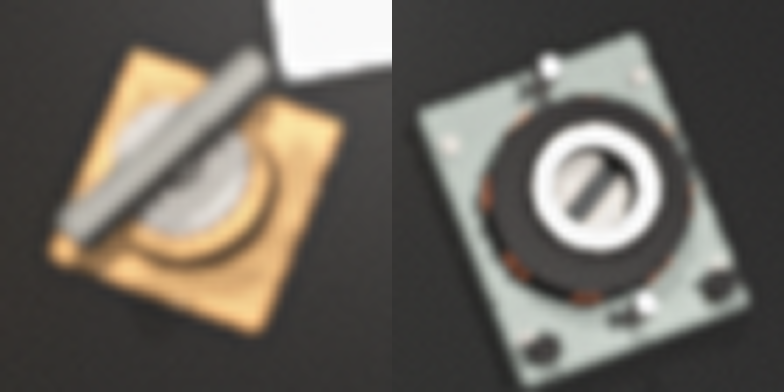

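View pics/z2.png

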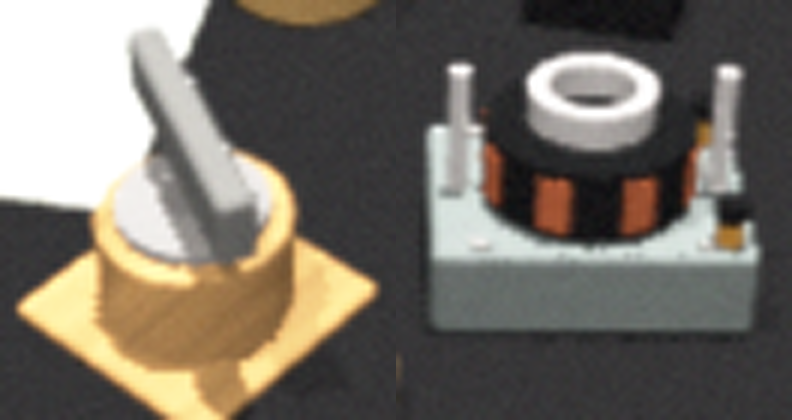

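```bash
python3 - <<'E'
from h import *
np.set_printoptions(precision=1,suppress=True)
def up(im,x,y,w,h,k=8):return cv2.resize(im[y:y+h,x:x+w],None,fx=k,fy=k,interpolation=cv2.INTER_CUBIC)
U=lambda p,x,y,k=8:np.array([(p[0]+.5)/k-.5+x,(p[1]+.5)/k-.5+y])
s=cv2.imread('pics/side0.png');t=cv2.imread('pics/top0.png')
print('cams',ray('top',(250,190))[0],ray('side',(250,190))[0])
g=cv2.cvtColor(up(t,273,180,70,70),cv2.COLOR_BGR2GRAY)
m=(g>215).astype(np.uint8)
n,l,st,c=cv2.connectedComponentsWithStats(m)
for i in range(1,n):
    if st[i,4]>100:
        p=U(c[i],273,180);print('top blob',p,st[i,4]/64,onz('top',p,113),onz('top',p,105))
cs,_=cv2.findContours(m,cv2.RETR_CCOMP,cv2.CHAIN_APPROX_NONE)
for q in cs:
    if len(q)>100:
        e=cv2.fitEllipse(q);p=U(e[0],273,180);print('ell',p,np.array(e[1])/8,onz('top',p,105))
# fins side
for q in [(264.6,161.2),(309.1,161.5)]:
    print('side fin z113',onz('side',q,113))
# handle in top
for z in (86,101,108):
    print(z,onz('top',(178.6,199.1),z))
hs=cv2.cvtColor(up(t,155,178,56,56),cv2.COLOR_BGR2HSV)
w=((hs[...,1]<40)&(hs[...,2]>75)).astype(np.uint8)
cv2.imwrite('pics/w.png',np.hstack([w*255,hs[...,2]]))
b=(hs[...,1]); cv2.imwrite('pics/z3.png',np.hstack([up(t,155,178,56,56),up(s,188,222,56,56)][:2])[:, :]*1)
E
```

```text
cams [ 290.    -5.6 1432.8] [283.6 769.2 636.2]
top blob [301.  191.6] 5.96875 [ 604.8 -148.1  113. ] [ 606.7 -148.9  105. ]
top blob [308.8 213.6] 209.359375 [ 540.3 -169.9  113. ] [ 541.8 -170.9  105. ]
top blob [283.1 205.1] 3.984375 [563.7 -96.2 113. ] [565.4 -96.7 105. ]
top blob [318.3 233.7] 8.65625 [ 482.8 -196.6  113. ] [ 484.  -197.7  105. ]
ell [309.  212.9] [20.9 21.6] [ 544.  -171.7  105. ]
ell [309.4 212.1] [14.5 15.2] [ 546.2 -172.8  105. ]
side fin z113 [ 602.1 -146.6  113. ]
side fin z113 [ 480.  -194.8  113. ]
86 [581.5 209.8  86. ]
101 [578.2 207.4 101. ]
108 [576.7 206.3 108. ]
```

View pics/w.png

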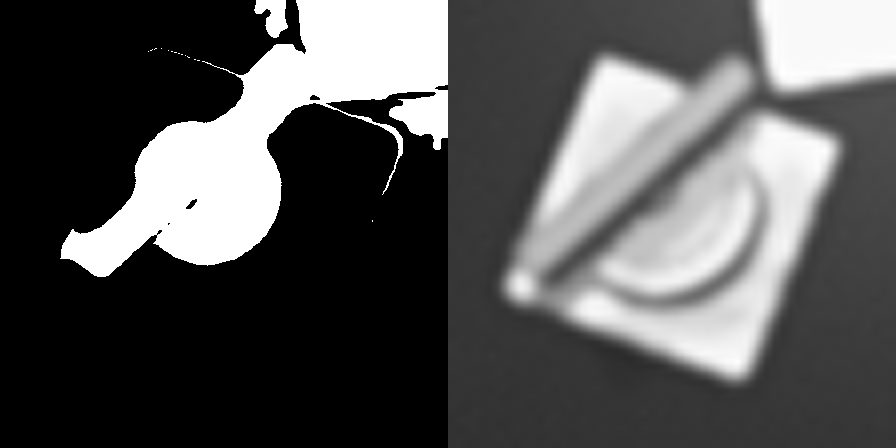

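```bash
python3 - <<'E'
from h import *
np.set_printoptions(precision=1,suppress=True)
T=lambda x,y:np.array([(x-448+.5)/8-.5+155,(y+.5)/8-.5+178])
S=lambda x,y:np.array([(x+.5)/6-.5+188,(y+.5)/6-.5+222])
a,b=T(742,68),T(532,266); c,d=S(145,33),S(235,203)
for p,q in((c,a),(d,b),((c+d)/2,(a+b)/2)): print(tri(p,q))
for z in (101,):
  A,B=onz('top',a,z),onz('top',b,z);print(A,B,(A+B)/2,np.degrees(np.arctan2(*(A-B)[1::-1])),np.linalg.norm(A-B))
  A,B=onz('side',c,z),onz('side',d,z);print(A,B,(A+B)/2,np.degrees(np.arctan2(*(A-B)[1::-1])),np.linalg.norm(A-B))
# stand base corners (top zoom7)
Q=lambda x,y:np.array([(x+.5)/7-.5+155,(y+.5)/7-.5+178])
C=[onz('top',Q(*p),10) for p in((138,48),(345,125),(262,333),(50,260))];print(np.array(C),np.mean(C,0))
# slot angle, top zoom 5.6
Z=lambda x,y:np.array([(x-392+.5)/5.6-.5+273,(y+.5)/5.6-.5+180])
A,B=onz('top',Z(575,215),77),onz('top',Z(615,165),77);print('slot',A,B,np.degrees(np.arctan2(*(A-B)[1::-1])))
o=robot.observe();from scipy.spatial.transform import Rotation as Ro
print(Ro.from_quat(o['tcp_rot']).as_matrix())
E
python3 - <<'E'
import cv2,numpy as np
t=cv2.imread('pics/top0.png')[200:226,296:322]
cv2.imwrite('pics/slot.png',cv2.resize(t,None,fx=20,fy=20,interpolation=cv2.INTER_CUBIC))
E
```

```text
(array([617.6, 172.3,  97. ]), np.float64(3.015533438496161))
(array([543.8, 245.5,  96.6]), np.float64(0.29340784488439686))
(array([580.2, 209.2,  95.4]), np.float64(2.3777821405561808))
[618.1 172.3 101. ] [542.8 244.7 101. ] [580.4 208.5 101. ] -43.89619684823793 104.46092638296862
[613.4 176.8 101. ] [541.8 249.8 101. ] [577.6 213.3 101. ] -45.5295245981308 102.24633204431385
[[644.7 238.   10. ]
 [611.2 143.9  10. ]
 [516.9 176.3  10. ]
 [547.6 271.4  10. ]] [580.1 207.4  10. ]
slot [ 533.9 -164.    77. ] [ 561.  -185.3   77. ] 141.888149502066
[[ 1.   0.3 -0. ]
 [ 0.3 -1.   0. ]
 [-0.  -0.  -1. ]]
```

View pics/slot.png

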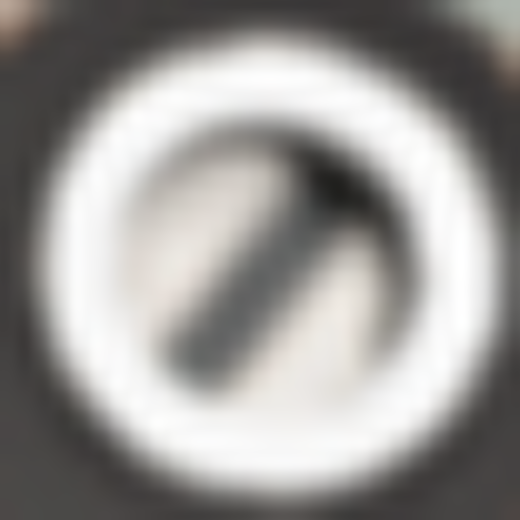

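Measured: mouth ≈ (543.5, −172), marks at ≈ 21.7° (fin spacing 131 mm, should be 132). Bar centre ≈ (580, 209), at ≈ −44.5°. A dark groove shows in the bore at ≈ −37°, which gives me a first guess for the search by feel. Now I'll raise the arm and swing it round.

Request:
arm_command(plan=[{"translation": [0,0,-38],"twist": [0,0,0],"grip": 0},{"translation": [0,0,-38],"twist": [0,0,0],"grip": 0},{"translation": [0,0,-38],"twist": [0,0,0],"grip": 0},{"translation": [0,0,-38],"twist": [0,0,0],"grip": 0},{"translation": [40,0,0],"twist": [0,0,-3.2],"grip": 0},{"translation": [40,0,0],"twist": [0,0,-3.2],"grip": 0},{"translation": [40,0,0],"twist": [0,0,-3.2],"grip": 0},{"translation": [40,0,0],"twist": [0,0,-3.2],"grip": 0},{"translation": [40,0,0],"twist": [0,0,-3.2],"grip": 0},{"translation": [40,0,0],"twist": [0,0,-3.2],"grip": 0},{"translation": [40,0,0],"twist": [0,0,-3.2],"grip": 0},{"translation": [40,0,0],"twist": [0,0,-3.2],"grip": 0},{"translation": [40,0,0],"twist": [0,0,-3.2],"grip": 0},{"translation": [40,0,0],"twist": [0,0,-3.2],"grip": 0},{"translation": [40,0,0],"twist": [0,0,-3.2],"grip": 0},{"translation": [40,0,0],"twist": [0,0,-3.2],"grip": 0}])

```text
clock: 1.43
tool_pos: [582.0, -448.0, 367.1]
tcp_rot: [0.894, 0.449, -0.004, -0.007]
wrist_force: [0.4, -0.8, 0.1]
gripper_width: 92.9
```

```bash
cat >> h.py <<'E'
from scipy.spatial.transform import Rotation as Ro
def st():
    o=robot.observe();M=Ro.from_quat(o['tcp_rot']).as_matrix()
    th=np.degrees(np.arctan2(M[1,0],M[0,0]))
    print('t%.2f'%o['clock'],'pos',np.round(o['tool_pos'],1),'th %.1f'%th,'tilt',np.round(M[:2,2],3),'F',np.round(o['wrist_force'],1),'M',np.round(o['wrist_torque'],2),'w %.1f'%o['gripper_width'],'q',np.round(o['joint_positions'],2))
    return o,M,th
def rel(P,th_t=None):
    o,M,th=st();d=M.T@(np.array(P)-o['tool_pos'])
    if th_t is not None:
        T=np.column_stack([[np.cos(np.radians(th_t)),np.sin(np.radians(th_t)),0],[np.sin(np.radians(th_t)),-np.cos(np.radians(th_t)),0],[0,0,-1]])
        print('tool d',np.round(d,1),'twist',np.round(Ro.from_matrix(M.T@T).as_rotvec(degrees=True),2))
    else: print('tool d',np.round(d,1))
E
python3 -c "
from h import *
rel([580,208.5,200],135.5)"
```

```text
t1.43 pos [ 582.  -448.   367.1] th 53.3 tilt [-0.013  0.009] F [ 0.4 -0.8  0.1] M [-0.07 -0.13  0.04] w 92.9 q [ 0.7   0.52 -0.21  1.37  0.11  1.28 -0.15]
tool d [ 525.3 -391.1  173.1] twist [ -0.77  -0.64 -82.19]
```

```bash
python3 -c "
import numpy as np
for i in range(15):
    t=np.radians(54+5.3*i);print(round(40*np.sin(t)),round(-40*np.cos(t)))"
```

```text
32 -24
34 -20
36 -17
38 -14
39 -10
39 -7
40 -3
40 1
40 4
39 8
38 12
37 15
35 19
34 22
31 25
```

Request:
arm_command(plan=[{"translation": [32,-24,0],"twist": [0,0,-5.3],"grip": 0},{"translation": [34,-20,0],"twist": [0,0,-5.3],"grip": 0},{"translation": [36,-17,0],"twist": [0,0,-5.3],"grip": 0},{"translation": [38,-14,0],"twist": [0,0,-5.3],"grip": 0},{"translation": [39,-10,0],"twist": [0,0,-5.3],"grip": 0},{"translation": [39,-7,0],"twist": [0,0,-5.3],"grip": 0},{"translation": [40,-3,0],"twist": [0,0,-5.3],"grip": 0},{"translation": [40,1,0],"twist": [0,0,-5.3],"grip": 0},{"translation": [40,4,0],"twist": [0,0,-5.3],"grip": 0},{"translation": [39,8,0],"twist": [0,0,-5.3],"grip": 0},{"translation": [38,12,0],"twist": [0,0,-5.3],"grip": 0},{"translation": [37,15,0],"twist": [0,0,-5.3],"grip": 0},{"translation": [35,19,10],"twist": [0,0,-5.3],"grip": 0},{"translation": [34,22,10],"twist": [0,0,-5.3],"grip": 0},{"translation": [31,25,10],"twist": [0,0,-5.3],"grip": 0}])

```text
clock: 2.68
tool_pos: [567.7, 173.5, 339.8]
tcp_rot: [0.367, 0.93, 0.003, -0.01]
wrist_force: [0.6, 0.5, 0.3]
gripper_width: 92.9
```

```bash
python3 -c "
from h import *
rel([580,208.5,160],135.5)"
```

```text
t2.68 pos [567.7 173.5 339.8] th 136.9 tilt [-0.016  0.012] F [0.6 0.5 0.3] M [-0.04 -0.21 -0.03] w 92.9 q [ 0.11  0.4  -0.7   1.72  0.26  1.13  0.15]
tool d [ 11.3  34.4 180. ] twist [-0.13 -1.15  1.44]
```

Request:
arm_command(plan=[{"translation": [5,17,36],"twist": [-0.1,-0.6,0.7],"grip": 0},{"translation": [5,17,36],"twist": [0,-0.6,0.7],"grip": 0},{"translation": [0,0,36],"twist": [0,0,0],"grip": 0},{"translation": [0,0,36],"twist": [0,0,0],"grip": 0},{"translation": [0,0,24],"twist": [0,0,0],"grip": 0},{"translation": [0,0,0],"twist": [0,0,0],"grip": 0},{"translation": [0,0,0],"twist": [0,0,0],"grip": 0}])

```text
clock: 3.27
tool_pos: [579.0, 222.2, 164.1]
tcp_rot: [0.368, 0.93, 0.002, -0.001]
wrist_force: [-0.0, -1.3, 1.0]
gripper_width: 92.9
```

```bash
python3 - <<'E'
from h import *
rel([580,208.5,68],135.5)
s=robot.read_camera('side')[:,:,::-1];t=robot.read_camera('top')[:,:,::-1]
z=lambda im,x,y,w,h,k:cv2.resize(im[y:y+h,x:x+w],None,fx=k,fy=k,interpolation=cv2.INTER_CUBIC)
cv2.imwrite('pics/a1.png',np.hstack([z(s,170,180,100,110,4),z(t,130,150,100,110,4)]))
E
```

```text
t3.27 pos [579.  222.2 164.1] th 136.8 tilt [-0.001  0.005] F [-0.  -1.3  1. ] M [ 0.02 -0.16  0.05] w 92.9 q [-0.06  0.6  -0.6   1.87  0.45  0.81 -0.08]
tool d [-10.5  -9.6  96.1] twist [ 0.18 -0.25  1.33]
```

View pics/a1.png

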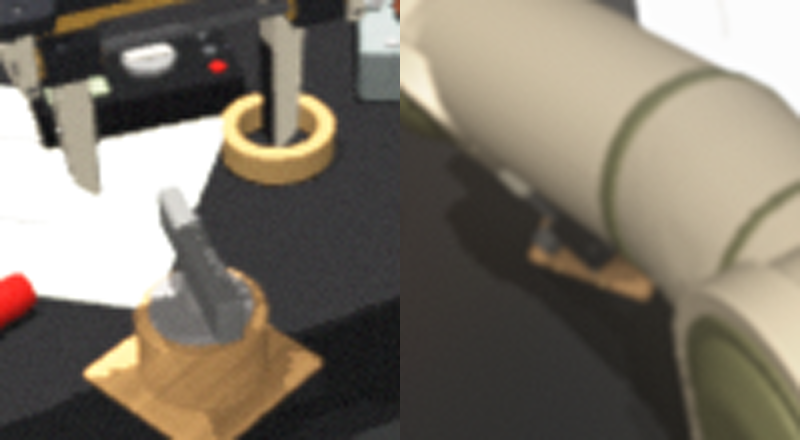

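Side view: the fingers straddle the bar, with the bar's far end at zoomed pixel (172,195). I'll correct the offset and then go down.

Request:
arm_command(plan=[{"translation": [-10,-9,10],"twist": [0,0,1.2],"grip": 0},{"translation": [0,0,15],"twist": [0,0,0],"grip": 0},{"translation": [0,0,15],"twist": [0,0,0],"grip": 0},{"translation": [0,0,0],"twist": [0,0,0],"grip": 0}])

```text
clock: 3.7
tool_pos: [585.9, 205.6, 130.5]
tcp_rot: [0.382, 0.924, 0.006, 0.004]
wrist_force: [-0.3, 0.0, -0.2]
gripper_width: 92.9
```

```bash
python3 -c "
from h import *
rel([580,208.5,68],135.5)"
```

```text
t3.70 pos [585.9 205.6 130.5] th 135.1 tilt [0.013 0.008] F [-0.3  0.  -0.2] M [-0.1  -0.08  0.01] w 92.9 q [-0.06  0.63 -0.56  1.91  0.5   0.72 -0.12]
tool d [ 6.4 -3.1 62.4] twist [ 0.86  0.2  -0.4 ]
```

Request:
arm_command(plan=[{"translation": [5,-2.5,10],"twist": [0.8,0.2,0],"grip": 0},{"translation": [0,0,16],"twist": [0,0,0],"grip": 0},{"translation": [0,0,16],"twist": [0,0,0],"grip": 0},{"translation": [0,0,10],"twist": [0,0,0],"grip": 0},{"translation": [0,0,0],"twist": [0,0,0],"grip": 0},{"translation": [0,0,0],"twist": [0,0,0],"grip": 0}])

```text
clock: 4.2
tool_pos: [583.7, 205.2, 81.3]
tcp_rot: [0.385, 0.923, 0.002, 0.003]
wrist_force: [0.2, -0.6, 0.6]
gripper_width: 92.8
```

```bash
python3 -c "
from h import *
rel([580,208.5,68],135.5)"
```

```text
t4.20 pos [583.7 205.2  81.3] th 134.7 tilt [0.007 0.001] F [ 0.2 -0.6  0.6] M [-0.02 -0.14  0.04] w 92.8 q [-0.1   0.69 -0.51  1.94  0.55  0.64 -0.18]
tool d [ 5.1 -0.4 13.3] twist [ 0.3   0.26 -0.83]
```

Request:
arm_command(plan=[{"translation": [4,0,8],"twist": [0.3,0.2,-0.6],"grip": 0},{"translation": [0,0,5],"twist": [0,0,0],"grip": 0},{"translation": [0,0,0],"twist": [0,0,0],"grip": 0},{"translation": [0,0,0],"twist": [0,0,0],"grip": 255},{"translation": [0,0,0],"twist": [0,0,0],"grip": 255},{"translation": [0,0,0],"twist": [0,0,0],"grip": 255},{"translation": [0,0,0],"twist": [0,0,0],"grip": 255},{"translation": [0,0,0],"twist": [0,0,0],"grip": 255}])

```text
clock: 4.87
tool_pos: [582.1, 209.2, 70.1]
tcp_rot: [0.38, 0.925, 0.001, 0.002]
wrist_force: [1.0, 0.2, -0.1]
gripper_width: 63.6
```

```bash
python3 - <<'E'
from h import *
rel([580,208.5,68],135.5)
s=robot.read_camera('side')[:,:,::-1]
cv2.imwrite('pics/a2.png',cv2.resize(s[190:300,160:280],None,fx=5,fy=5,interpolation=cv2.INTER_CUBIC))
E
```

```text
t4.87 pos [582.1 209.2  70.1] th 135.3 tilt [0.004 0.001] F [ 1.   0.2 -0.1] M [ 0.03 -0.1  -0.03] w 63.6 q [-0.11  0.71 -0.5   1.94  0.57  0.63 -0.19]
tool d [ 1.  -1.9  2.1] twist [ 0.17  0.12 -0.18]
```

View pics/a2.png

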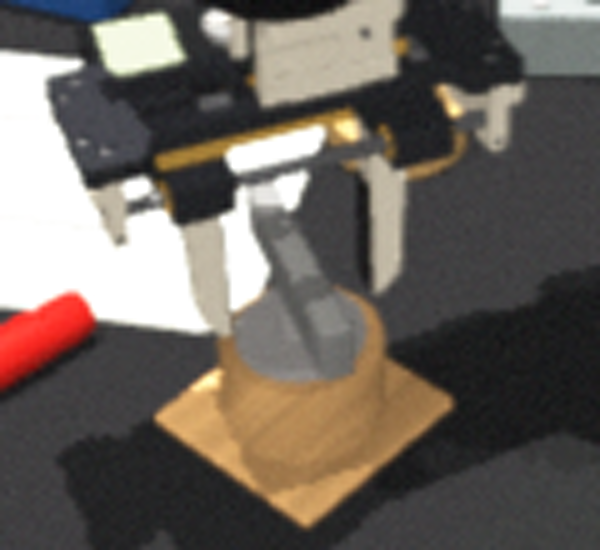

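Fingers at zoomed (215,330) and (385,280), either side of the bar and still closing. Gripper width is 63.6 mm.

Request:
arm_command(plan=[{"translation": [0,-0.8,2],"twist": [0,0,0],"grip": 255},{"translation": [0,0,0],"twist": [0,0,0],"grip": 255},{"translation": [0,0,0],"twist": [0,0,0],"grip": 255},{"translation": [0,0,0],"twist": [0,0,0],"grip": 255},{"translation": [0,0,0],"twist": [0,0,0],"grip": 255},{"translation": [0,0,0],"twist": [0,0,0],"grip": 255},{"translation": [0,0,0],"twist": [0,0,0],"grip": 255},{"translation": [0,0,0],"twist": [0,0,0],"grip": 255},{"translation": [0,0,0],"twist": [0,0,0],"grip": 255},{"translation": [0,0,0],"twist": [0,0,0],"grip": 255},{"translation": [0,0,0],"twist": [0,0,0],"grip": 255}])

```text
clock: 5.83
tool_pos: [581.6, 208.5, 68.1]
tcp_rot: [0.38, 0.925, 0.001, 0.002]
wrist_force: [0.1, 0.2, -0.3]
gripper_width: 18.1
```

```bash
python3 - <<'E'
from h import *
rel([580,208.5,68],135.5)
s=robot.read_camera('side')[:,:,::-1]
cv2.imwrite('pics/a3.png',cv2.resize(s[190:300,160:280],None,fx=5,fy=5,interpolation=cv2.INTER_CUBIC))
E
```

```text
t5.83 pos [581.6 208.5  68.1] th 135.3 tilt [0.004 0.001] F [ 0.1  0.2 -0.3] M [-0.03 -0.18  0.  ] w 18.1 q [-0.11  0.71 -0.5   1.95  0.57  0.62 -0.19]
tool d [ 1.2 -1.1  0. ] twist [ 0.19  0.13 -0.2 ]
```

View pics/a3.png

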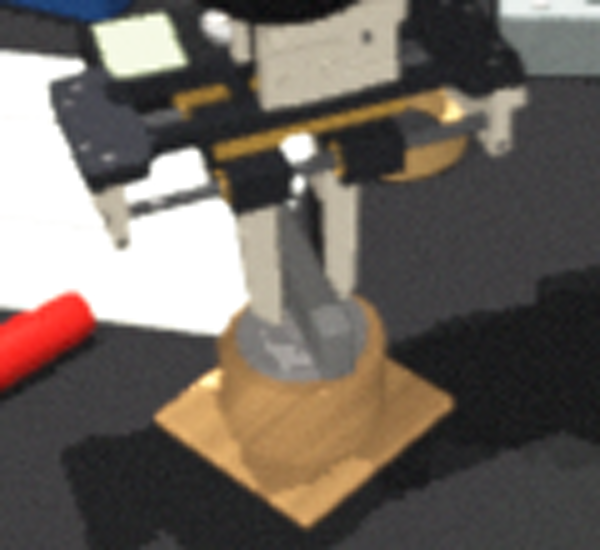

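The fingers are almost on the bar (18.1 mm). I'll finish closing and start the lift.

Request:
arm_command(plan=[{"translation": [0,0,0],"twist": [0,0,0],"grip": 255},{"translation": [0,0,0],"twist": [0,0,0],"grip": 255},{"translation": [0,0,0],"twist": [0,0,0],"grip": 255},{"translation": [0,0,0],"twist": [0,0,0],"grip": 255}])

```text
clock: 6.22
tool_pos: [581.7, 208.5, 68.1]
tcp_rot: [0.38, 0.925, 0.001, 0.002]
wrist_force: [-0.4, 0.2, 0.0]
gripper_width: 18.0
```

```bash
python3 - <<'E'
from h import *
st()
E
```

```text
t6.22 pos [581.7 208.5  68.1] th 135.3 tilt [0.004 0.001] F [-0.4  0.2  0. ] M [-0.02 -0.1  -0.01] w 18.0 q [-0.11  0.71 -0.5   1.95  0.57  0.62 -0.19]
```

Request:
arm_command(plan=[{"translation": [0,0,-6],"twist": [0,0,0],"grip": 255},{"translation": [0,0,-10],"twist": [0,0,0],"grip": 255},{"translation": [0,0,-12],"twist": [0,0,0],"grip": 255},{"translation": [0,0,-12],"twist": [0,0,0],"grip": 255},{"translation": [0,0,-16],"twist": [0,0,0],"grip": 255},{"translation": [0,0,-20],"twist": [0,0,0],"grip": 255},{"translation": [0,0,-20],"twist": [0,0,0],"grip": 255},{"translation": [0,0,-20],"twist": [0,0,0],"grip": 255},{"translation": [0,0,-20],"twist": [0,0,0],"grip": 255},{"translation": [0,0,0],"twist": [0,0,0],"grip": 255}])

```text
clock: 7.05
tool_pos: [579.3, 208.3, 218.1]
tcp_rot: [0.379, 0.925, 0.001, 0.001]
wrist_force: [0.5, -0.1, -2.3]
gripper_width: 18.4
```

```bash
python3 - <<'E'
from h import *
rel([543.5,-172,220],143)
s=robot.read_camera('side')[:,:,::-1]
cv2.imwrite('pics/a4.png',cv2.resize(s[150:300,160:280],None,fx=4,fy=4,interpolation=cv2.INTER_CUBIC))
E
```

```text
t7.05 pos [579.3 208.3 218.1] th 135.4 tilt [0.003 0.001] F [ 0.5 -0.1 -2.3] M [ 0.07 -0.22 -0.03] w 18.4 q [-0.01  0.54 -0.64  1.83  0.4   0.9  -0.04]
tool d [-241.6 -295.9   -2.3] twist [ 0.14  0.09 -7.61]
```

View pics/a4.png

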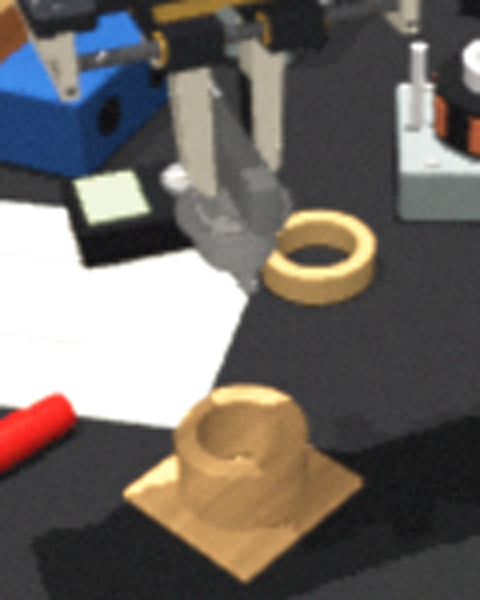

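```bash
python3 - <<'E'
from h import *
s=robot.read_camera('side')[:,:,::-1]
cv2.imwrite('pics/a5.png',cv2.resize(s[160:230,185:245],None,fx=9,fy=8.5,interpolation=cv2.INTER_CUBIC))
o,M,th=st()
# predicted bar top corners if aligned with tool
c=o['tool_pos']-M[:,2]*18.8
for a in(-55,55):
  for b in (-8,8):
    print(a,b,proj('side',c+M@np.array([a,b,-15]))[0])
print('foot',proj('side',c+M@np.array([0,0,76])),'tongue ends',proj('side',[c+M@np.array([a,0,76]) for a in(-19,19)]),'flange edge',proj('side',[c+M@np.array([a,b,36]) for a,b in((30,0),(-30,0),(0,30),(0,-30))]))
E
```

```text
t7.15 pos [578.2 207.2 214.5] th 135.4 tilt [-0.001 -0.001] F [-1.  -0.4 -2.7] M [-0.01 -0.14  0.05] w 18.3 q [-0.01  0.54 -0.63  1.84  0.4   0.9  -0.04]
-55 -8 [211.77780062 168.47015179]
-55 8 [204.49644293 169.95696495]
55 -8 [230.54500551 195.02446868]
55 8 [222.53451267 196.90115242]
foot [[218.80373645 218.38061024]] tongue ends [[215.85296491 213.48590117]
 [221.86472216 223.45814144]] flange edge [[222.97256629 210.76683386]
 [213.2535487  195.48518556]
 [204.01235092 206.23535022]
 [231.55359427 199.6503298 ]]
```

View pics/a5.png

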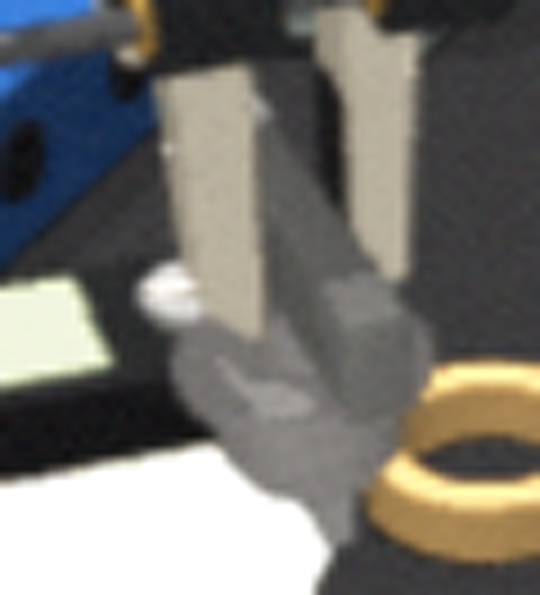

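Request:
arm_command(plan=[{"translation": [-20,-24,0],"twist": [0,0,-0.8],"grip": 255},{"translation": [-20,-24,0],"twist": [0,0,-0.8],"grip": 255},{"translation": [-20,-24,0],"twist": [0,0,-0.8],"grip": 255},{"translation": [-20,-24,0],"twist": [0,0,-0.8],"grip": 255},{"translation": [-20,-24,0],"twist": [0,0,-0.8],"grip": 255},{"translation": [-20,-24,0],"twist": [0,0,-0.8],"grip": 255},{"translation": [-20,-24,0],"twist": [0,0,-0.8],"grip": 255},{"translation": [-20,-24,0],"twist": [0,0,-0.8],"grip": 255},{"translation": [-20,-24,0],"twist": [0,0,-0.8],"grip": 255},{"translation": [-20,-24,0],"twist": [0,0,0],"grip": 255},{"translation": [-10,-12,0],"twist": [0,0,0],"grip": 255},{"translation": [0,0,0],"twist": [0,0,0],"grip": 255},{"translation": [0,0,0],"twist": [0,0,0],"grip": 255}])

```text
clock: 8.23
tool_pos: [562.3, -135.6, 197.5]
tcp_rot: [0.315, 0.949, -0.003, -0.013]
wrist_force: [-0.3, 0.5, -1.7]
gripper_width: 18.1
```

```bash
cat >> h.py <<'E'
def hpred(o,M):
    c=o['tool_pos']-M[:,2]*18.8
    q=[(a,b,-15) for a,b in((-55,-8),(-55,8),(55,8),(55,-8))]+[(30*np.cos(t),30*np.sin(t),36) for t in np.linspace(0,6.28,24)]+[(-19,0,76),(19,0,76)]
    return [c+M@np.array(p,float) for p in q]
E
python3 - <<'E'
from h import *
rel([543.5,-172,200],143)
o,M,th=st()
out=[]
for n,(x,y,w,h) in (('side',(240,100,90,100)),('top',(260,150,90,100))):
    im=robot.read_camera(n)[:,:,::-1].copy()
    k=4.4 if n=='side' else 4.4
    z=cv2.resize(im[y:y+h,x:x+w],None,fx=k,fy=k,interpolation=cv2.INTER_CUBIC)
    out.append(z.copy())
    cv2.imwrite(f'pics/b_{n}.png',im)
    for p in proj(n,hpred(o,M)): cv2.circle(z,tuple(int(round(v)) for v in ((p-[x,y]+.5)*k)),1,(0,0,255),-1)
    if n=='side':out=[out[0],z]
    else: out=out[:2]
cv2.imwrite('pics/b1.png',np.hstack(out))
E
```

```text
t8.23 pos [ 562.3 -135.6  197.5] th 143.2 tilt [-0.026  0.003] F [-0.3  0.5 -1.7] M [ 0.04 -0.17  0.03] w 18.1 q [ 0.6   0.54 -0.67  1.91  0.43  0.87  0.63]
tool d [ -6.7 -40.4  -2.1] twist [-0.77 -1.27  0.25]
t8.23 pos [ 562.3 -135.6  197.5] th 143.2 tilt [-0.026  0.003] F [-0.3  0.5 -1.7] M [ 0.04 -0.17  0.03] w 18.1 q [ 0.6   0.54 -0.67  1.91  0.43  0.87  0.63]
```

View pics/b1.png

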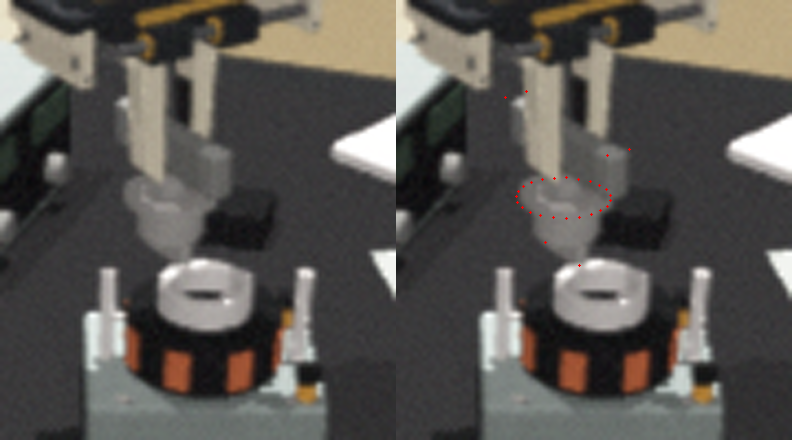

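View pics/b_top.png

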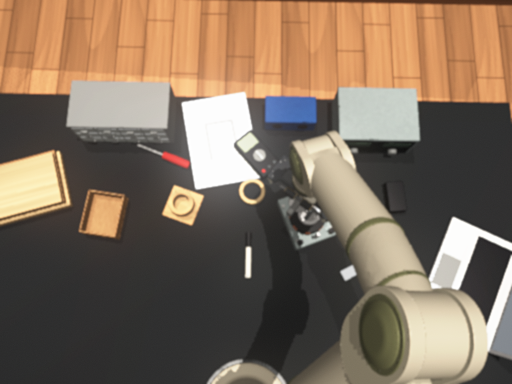

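The handle matches its predicted outline, with the flange ellipse at zoomed (563,198). Next I'll centre it over the mouth and take out the tool tilt.

Request:
arm_command(plan=[{"translation": [-2,-14,0],"twist": [-0.4,-0.6,0.2],"grip": 255},{"translation": [-2,-12,0],"twist": [-0.3,-0.6,0],"grip": 255},{"translation": [-1,-6,0],"twist": [0,0,0],"grip": 255},{"translation": [0,0,0],"twist": [0,0,0],"grip": 255},{"translation": [0,0,0],"twist": [0,0,0],"grip": 255}])

```text
clock: 8.75
tool_pos: [547.2, -156.8, 197.8]
tcp_rot: [0.311, 0.95, 0.001, -0.0]
wrist_force: [0.1, -0.3, -3.3]
gripper_width: 17.9
```

```bash
cat >> h.py <<'E'
def look(name,x=240,y=100,w=90,h=100,k=6):
    o,M,th=st()
    im=robot.read_camera('side')[:,:,::-1].copy()
    z=cv2.resize(im[y:y+h,x:x+w],None,fx=k,fy=k,interpolation=cv2.INTER_CUBIC)
    for p in proj('side',hpred(o,M)): cv2.circle(z,tuple(int(round(v)) for v in ((p-[x,y]+.5)*k)),1,(0,0,255),-1)
    cv2.imwrite(name,z)
E
python3 - <<'E'
from h import *
rel([543.5,-172,170],143)
look('pics/b2.png')
E
```

```text
t8.75 pos [ 547.2 -156.8  197.8] th 143.7 tilt [-0.     0.002] F [ 0.1 -0.3 -3.3] M [ 0.   -0.14 -0.03] w 17.9 q [ 0.65  0.52 -0.68  1.95  0.43  0.82  0.67]
tool d [ -6.  -14.5  27.8] twist [ 0.11 -0.09  0.74]
t8.75 pos [ 547.2 -156.8  197.8] th 143.7 tilt [-0.     0.002] F [ 0.1 -0.3 -3.3] M [ 0.   -0.14 -0.03] w 17.9 q [ 0.65  0.52 -0.68  1.95  0.43  0.82  0.67]
```

View pics/b2.png

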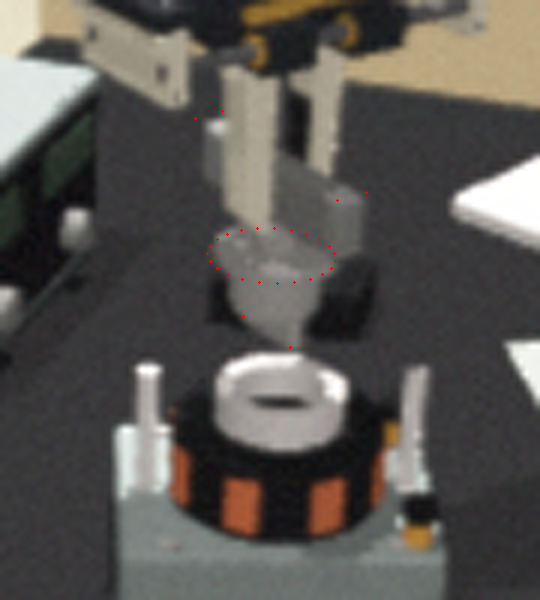

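```bash
python3 - <<'E'
from h import *
o,M,th=st()
x,y,w,h,k=268,108,44,54,11
im=robot.read_camera('side')[:,:,::-1].copy()
g=cv2.convertScaleAbs(im[y:y+h,x:x+w],alpha=1.6)
z=cv2.resize(g,None,fx=k,fy=k,interpolation=cv2.INTER_CUBIC);z2=z.copy()
c=o['tool_pos']-M[:,2]*18.8
f=lambda p:tuple(int(round(v)) for v in ((proj('side',c+M@np.array(p,float))[0]-[x,y]+.5)*k))
ps=[(30*np.cos(t),30*np.sin(t),36) for t in np.linspace(0,6.28,40)]
for a in ps: cv2.circle(z2,f(a),1,(0,0,255),-1)
for t in np.linspace(0,6.28,40): cv2.circle(z2,f((21.8*np.cos(t),21.8*np.sin(t),57)),1,(0,255,0),-1)
for zz in(62,76):
  for a in(-19,19):
    for b in(-4.5,4.5): cv2.circle(z2,f((a,b,zz)),2,(255,0,0),-1)
for a in(-55,55):
  for b in(-8,8):
    for zz in(-15,15): cv2.circle(z2,f((a,b,zz)),2,(0,255,255),-1)
cv2.imwrite('pics/b3.png',np.hstack([z,z2])[:, :])
print(z.shape)
E
python3 -c "
import cv2;i=cv2.imread('pics/b3.png');cv2.imwrite('pics/b4.png',cv2.resize(i,None,fx=.82,fy=.82,interpolation=cv2.INTER_AREA))"
```

```text
t8.80 pos [ 547.3 -156.7  197.8] th 143.7 tilt [-0.     0.002] F [-0.2  0.9 -3.1] M [-0.06 -0.17  0.03] w 18.1 q [ 0.65  0.52 -0.68  1.95  0.43  0.82  0.67]
(594, 484, 3)
```

View pics/b4.png

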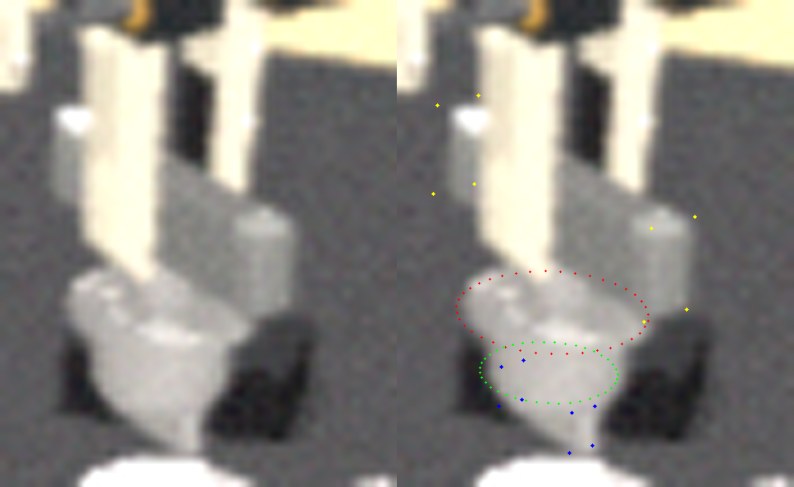

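The handle sits rolled about the bar axis by roughly 4° in the grip, its foot toward image right. I'll counter-roll the tool, look again and measure.

Request:
arm_command(plan=[{"translation": [-3,-7,0],"twist": [-2,0,0.4],"grip": 255},{"translation": [-3,-6,0],"twist": [-2,0,0],"grip": 255},{"translation": [0,0,0],"twist": [0,0,0],"grip": 255},{"translation": [0,0,0],"twist": [0,0,0],"grip": 255},{"translation": [0,0,0],"twist": [0,0,0],"grip": 255}])

```text
clock: 9.27
tool_pos: [546.9, -167.2, 198.3]
tcp_rot: [0.312, 0.949, 0.036, 0.011]
wrist_force: [-0.5, 0.4, -2.3]
gripper_width: 18.3
```

```bash
cat >> h.py <<'E'
def look2(name,roll=0,x=268,y=108,w=44,h=54,k=9,yaw=0,pitch=0,off=(0,0,0),thick=True):
    o,M,th=st()
    im=robot.read_camera('side')[:,:,::-1].copy()
    z=cv2.resize(cv2.convertScaleAbs(im[y:y+h,x:x+w],alpha=1.6),None,fx=k,fy=k,interpolation=cv2.INTER_CUBIC);z2=z.copy()
    c=o['tool_pos']-M[:,2]*18.8+M@np.array(off,float)
    H=M@Ro.from_rotvec([roll,pitch,yaw],degrees=True).as_matrix()
    f=lambda p:tuple(int(round(v)) for v in ((proj('side',c+H@np.array(p,float))[0]-[x,y]+.5)*k))
    for t in np.linspace(0,6.28,40):
        for zz,r,col in((36,30,(0,0,255)),(30,30,(0,0,255)),(57,21.8,(0,255,0))): cv2.circle(z2,f((r*np.cos(t),r*np.sin(t),zz)),1,col,-1)
    for zz in(62,76):
      for a in(-19,19):
        for b in(-4.5,4.5): cv2.circle(z2,f((a,b,zz)),2,(255,0,0),-1)
    for a in(-55,55):
      for b in(-8,8):
        for zz in(-15,15): cv2.circle(z2,f((a,b,zz)),2,(0,255,255),-1)
    cv2.imwrite(name,np.hstack([z,z2]))
E
python3 - <<'E'
from h import *
rel([543.5,-172,170],143)
look2('pics/b5.png',roll=4)
E
```

```text
t9.27 pos [ 546.9 -167.2  198.3] th 143.6 tilt [0.044 0.061] F [-0.5  0.4 -2.3] M [-0.03 -0.1   0.  ] w 18.3 q [ 0.74  0.52 -0.72  1.96  0.39  0.77  0.75]
tool d [-0.2 -8.  27.8] twist [ 4.32 -0.08  0.59]
t9.27 pos [ 546.9 -167.2  198.3] th 143.6 tilt [0.044 0.061] F [-0.5  0.4 -2.3] M [-0.03 -0.1   0.  ] w 18.3 q [ 0.74  0.52 -0.72  1.96  0.39  0.77  0.75]
```

View pics/b5.png

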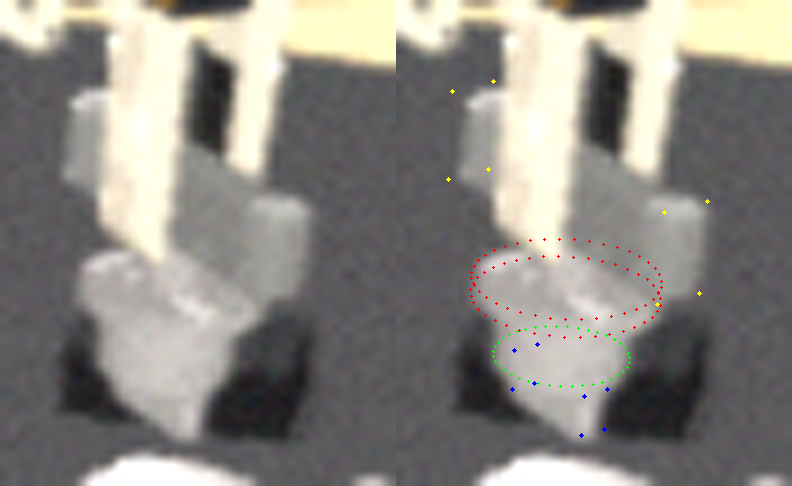

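```bash
python3 - <<'E'
from h import *
look2('pics/b6a.png',roll=4,yaw=4)
look2('pics/b6b.png',roll=4,yaw=7)
a=cv2.imread('pics/b6a.png');b=cv2.imread('pics/b6b.png');cv2.imwrite('pics/b6.png',np.hstack([a[:,396:],b[:,396:]]))
E
```

```text
t9.32 pos [ 547.  -166.8  198.4] th 143.6 tilt [0.044 0.061] F [ 0.5  0.9 -2.7] M [-0.1  -0.11  0.04] w 18.2 q [ 0.74  0.52 -0.72  1.96  0.39  0.77  0.75]
t9.37 pos [ 547.1 -166.7  198.4] th 143.7 tilt [0.044 0.061] F [ 1.2 -0.  -3. ] M [-0.08 -0.07 -0.02] w 18.3 q [ 0.74  0.52 -0.72  1.96  0.39  0.77  0.75]
```

View pics/b6.png

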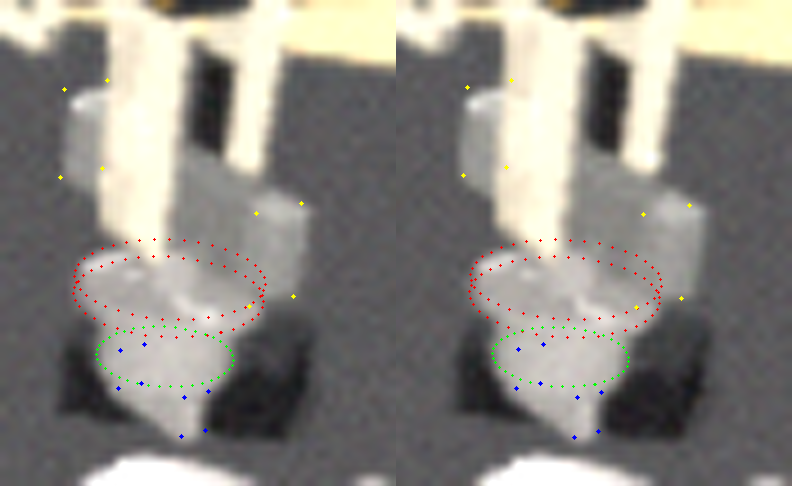

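Request:
arm_command(plan=[{"translation": [0.8,-5,6],"twist": [0,0,0],"grip": 255},{"translation": [0,-0.5,6],"twist": [0,0,0],"grip": 255},{"translation": [0,0,0],"twist": [0,0,0],"grip": 255},{"translation": [0,0,0],"twist": [0,0,0],"grip": 255}])

```text
clock: 9.75
tool_pos: [543.8, -168.6, 184.7]
tcp_rot: [0.31, 0.95, 0.036, 0.011]
wrist_force: [0.8, -0.1, -2.6]
gripper_width: 18.0
```

```bash
python3 - <<'E'
from h import *
rel([543.3,-170.5,170])
look2('pics/b7.png',roll=4,yaw=2,y=115,h=65,k=8)
# collar ellipse from first side picture
s=cv2.imread('pics/side0.png');x,y,k=265,150,8
g=cv2.cvtColor(cv2.resize(s[y:y+35,x:x+45],None,fx=k,fy=k,interpolation=cv2.INTER_CUBIC),cv2.COLOR_BGR2GRAY)
for th in(185,205):
  cs,_=cv2.findContours((g>th).astype(np.uint8),cv2.RETR_CCOMP,cv2.CHAIN_APPROX_NONE)
  for q in cs:
    if len(q)>150:
        e=cv2.fitEllipse(q);p=(np.array(e[0])+.5)/k-.5+[x,y];print(th,len(q),p,np.array(e[1])/k,onz('side',p,105))
print(proj('side',[[543.5,-172,105],[541,-171,105]]))
E
```

```text
t9.75 pos [ 543.8 -168.6  184.7] th 143.8 tilt [0.044 0.061] F [ 0.8 -0.1 -2.6] M [-0.07 -0.04 -0.03] w 18.0 q [ 0.73  0.53 -0.7   1.98  0.41  0.74  0.74]
tool d [-0.8 -2.9 14.6]
t9.75 pos [ 543.8 -168.6  184.7] th 143.8 tilt [0.044 0.061] F [ 0.8 -0.1 -2.6] M [-0.07 -0.04 -0.03] w 18.0 q [ 0.73  0.53 -0.7   1.98  0.41  0.74  0.74]
185 294 [266.01378715 177.73449707] [ 3.1149888  18.30250359] [570.49360712 -71.56522029 105.        ]
185 395 [286.40012741 164.26994514] [11.34510803 21.76176643] [ 540.91001635 -167.20542019  105.        ]
185 250 [286.3157692  164.22383118] [ 6.53077269 14.19103718] [ 541.22434824 -167.38058802  105.        ]
205 387 [286.40801239 164.15842342] [10.79316902 21.43995857] [ 541.09009771 -167.86744867  105.        ]
205 259 [286.35637283 164.11219597] [ 7.07436371 14.73033142] [ 541.31520977 -168.08031263  105.        ]
[[286.04186136 163.38545663]
 [286.74987043 163.69062447]]
```

View pics/b7.png

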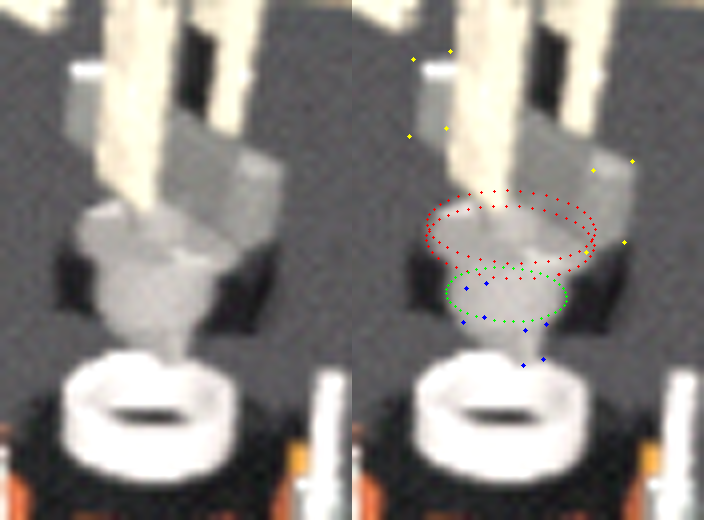

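Request:
arm_command(plan=[{"translation": [0.4,-1.2,6],"twist": [0,0,0],"grip": 255},{"translation": [0,-0.6,8],"twist": [0,0,0],"grip": 255},{"translation": [0,-0.5,7],"twist": [0,0,0],"grip": 255},{"translation": [0,0,0],"twist": [0,0,0],"grip": 255},{"translation": [0,0,0],"twist": [0,0,0],"grip": 255}])

```text
clock: 10.22
tool_pos: [544.1, -169.1, 161.8]
tcp_rot: [0.31, 0.95, 0.036, 0.012]
wrist_force: [1.3, -1.1, 3.1]
gripper_width: 18.1
```

```bash
python3 - <<'E'
from h import *
rel([542.8,-169,150])
look2('pics/b8.png',roll=4,yaw=2,y=115,h=65,k=8)
E
```

```text
t10.22 pos [ 544.1 -169.1  161.8] th 143.8 tilt [0.046 0.061] F [ 1.3 -1.1  3.1] M [-0.39 -0.25 -0.02] w 18.1 q [ 0.71  0.56 -0.68  2.    0.44  0.69  0.72]
tool d [ 1.1 -1.6 11.7]
t10.22 pos [ 544.1 -169.1  161.8] th 143.8 tilt [0.046 0.061] F [ 1.3 -1.1  3.1] M [-0.39 -0.25 -0.02] w 18.1 q [ 0.71  0.56 -0.68  2.    0.44  0.69  0.72]
```

View pics/b8.png

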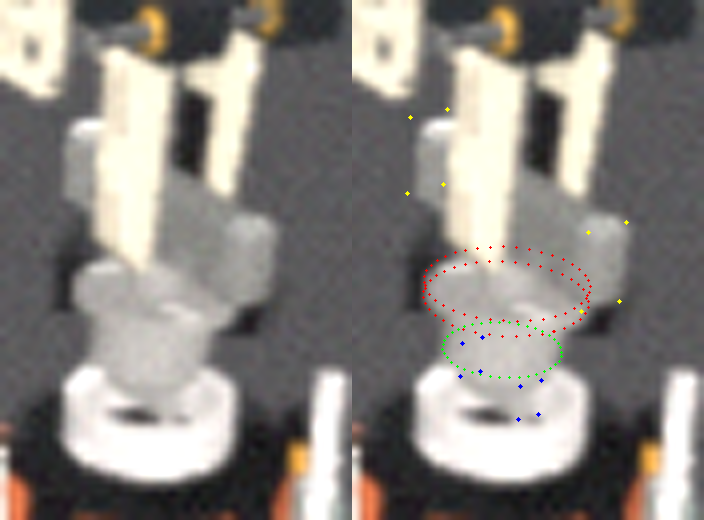

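Contact of about 6 N, and its lateral part pushes the handle toward −tool x. The overlay also shows the bar about 3 mm toward +tool x in the jaws. I'll back off and shift.

Request:
arm_command(plan=[{"translation": [-1,0,-4],"twist": [0,0,0],"grip": 255},{"translation": [-2.5,-1,0],"twist": [0,0,0],"grip": 255},{"translation": [0,0,0],"twist": [0,0,0],"grip": 255},{"translation": [0,0,0],"twist": [0,0,0],"grip": 255}])

```text
clock: 10.6
tool_pos: [546.0, -172.4, 166.3]
tcp_rot: [0.31, 0.95, 0.036, 0.012]
wrist_force: [-0.2, -0.8, -3.4]
gripper_width: 18.4
```

```bash
python3 - <<'E'
from h import *
rel([546,-171.5,150])
look2('pics/b9.png',roll=4,yaw=2,y=115,h=65,k=8,off=(3.5,0,0))
E
```

```text
t10.60 pos [ 546.  -172.4  166.3] th 143.8 tilt [0.045 0.061] F [-0.2 -0.8 -3.4] M [-0.08 -0.11 -0.01] w 18.4 q [ 0.72  0.56 -0.68  1.99  0.43  0.71  0.73]
tool d [ 0.5 -0.5 16.4]
t10.60 pos [ 546.  -172.4  166.3] th 143.8 tilt [0.045 0.061] F [-0.2 -0.8 -3.4] M [-0.08 -0.11 -0.01] w 18.4 q [ 0.72  0.56 -0.68  1.99  0.43  0.71  0.73]
```

View pics/b9.png

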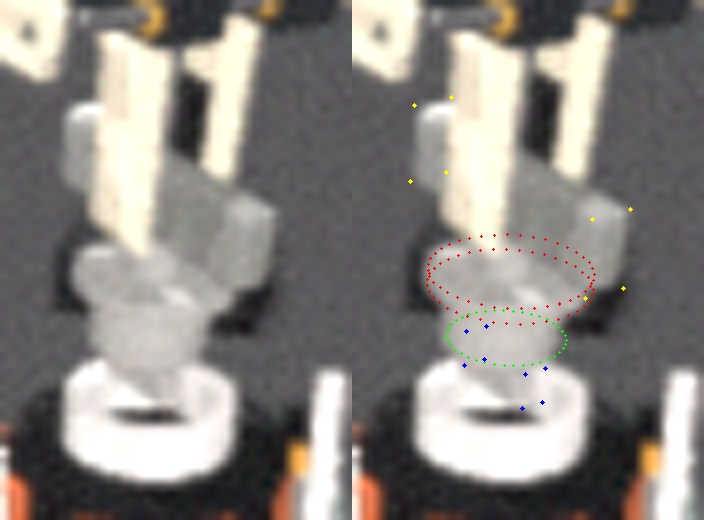

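Request:
arm_command(plan=[{"translation": [0,-0.4,5],"twist": [0,0,0],"grip": 255},{"translation": [0,-0.3,4],"twist": [0,0,0],"grip": 255},{"translation": [0,-0.2,3],"twist": [0,0,0],"grip": 255},{"translation": [0,0,0],"twist": [0,0,0],"grip": 255}])

```text
clock: 10.98
tool_pos: [545.6, -172.6, 152.9]
tcp_rot: [0.311, 0.95, 0.036, 0.012]
wrist_force: [-0.7, -0.8, -2.4]
gripper_width: 18.1
```

```bash
python3 - <<'E'
from h import *
rel([546,-171.5,150])
E
```

```text
t10.98 pos [ 545.6 -172.6  152.9] th 143.8 tilt [0.045 0.061] F [-0.7 -0.8 -2.4] M [-0.11 -0.07  0.02] w 18.1 q [ 0.71  0.57 -0.67  2.    0.45  0.68  0.71]
tool d [0.3 0.9 3. ]
```

Request:
arm_command(plan=[{"translation": [0,-0.2,3],"twist": [0,0,0],"grip": 255},{"translation": [0,-0.2,3],"twist": [0,0,0],"grip": 255},{"translation": [0,0,0],"twist": [0,0,0],"grip": 255}])

```text
clock: 11.23
tool_pos: [545.4, -172.3, 145.8]
tcp_rot: [0.31, 0.95, 0.036, 0.011]
wrist_force: [0.3, 0.9, -2.7]
gripper_width: 18.2
```

```bash
python3 - <<'E'
from h import *
st()
look2('pics/c1.png',roll=4,yaw=2,y=115,h=65,k=8,off=(3.5,0,0))
E
```

```text
t11.23 pos [ 545.4 -172.3  145.8] th 143.8 tilt [0.044 0.061] F [ 0.3  0.9 -2.7] M [-0.06 -0.04  0.  ] w 18.2 q [ 0.7   0.58 -0.66  2.01  0.46  0.67  0.7 ]
t11.23 pos [ 545.4 -172.3  145.8] th 143.8 tilt [0.044 0.061] F [ 0.3  0.9 -2.7] M [-0.06 -0.04  0.  ] w 18.2 q [ 0.7   0.58 -0.66  2.01  0.46  0.67  0.7 ]
```

View pics/c1.png

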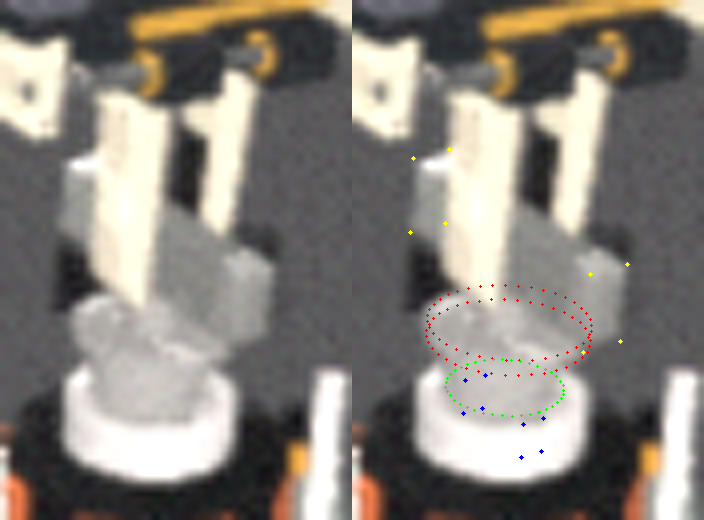

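The tongue is in the bore with no contact, and the stub centre (149) lines up with the collar centre (150). Going down gently.

Request:
arm_command(plan=[{"translation": [0,-0.2,2.5],"twist": [0,0,0],"grip": 255},{"translation": [0,-0.2,2],"twist": [0,0,0],"grip": 255},{"translation": [0,0,0],"twist": [0,0,0],"grip": 255}])

```text
clock: 11.53
tool_pos: [545.2, -173.7, 142.1]
tcp_rot: [0.311, 0.95, 0.035, 0.012]
wrist_force: [-0.8, -0.5, -2.8]
gripper_width: 18.4
```

```bash
python3 - <<'E'
from h import *
st()
E
```

```text
t11.53 pos [ 545.2 -173.7  142.1] th 143.8 tilt [0.044 0.059] F [-0.8 -0.5 -2.8] M [-0.15  0.06  0.03] w 18.4 q [ 0.7   0.59 -0.65  2.01  0.47  0.66  0.7 ]
```

Request:
arm_command(plan=[{"translation": [0.3,0.1,2.5],"twist": [0,0,0],"grip": 255},{"translation": [0,-0.2,2.5],"twist": [0,0,0],"grip": 255},{"translation": [0,0,0],"twist": [0,0,0],"grip": 255}])

```text
clock: 11.78
tool_pos: [545.0, -173.6, 136.6]
tcp_rot: [0.311, 0.95, 0.035, 0.012]
wrist_force: [-0.4, -0.7, -3.0]
gripper_width: 18.3
```

```bash
python3 - <<'E'
from h import *
st()
E
```

```text
t11.78 pos [ 545.  -173.6  136.6] th 143.7 tilt [0.044 0.058] F [-0.4 -0.7 -3. ] M [-0.17  0.02  0.01] w 18.3 q [ 0.69  0.59 -0.65  2.02  0.47  0.65  0.69]
```

Request:
arm_command(plan=[{"translation": [0,-0.1,2],"twist": [0,0,0],"grip": 255},{"translation": [0,-0.1,2],"twist": [0,0,0],"grip": 255},{"translation": [0,0,0],"twist": [0,0,0],"grip": 255}])

```text
clock: 12.03
tool_pos: [545.8, -174.0, 134.3]
tcp_rot: [0.311, 0.95, 0.034, 0.013]
wrist_force: [-1.9, -0.4, 0.6]
gripper_width: 18.2
```

```bash
python3 - <<'E'
from h import *
look2('pics/c2.png',roll=4,yaw=2,y=115,h=65,k=8,off=(3.5,0,0))
E
```

```text
t12.03 pos [ 545.8 -174.   134.3] th 143.7 tilt [0.046 0.056] F [-1.9 -0.4  0.6] M [-0.21  0.49  0.06] w 18.2 q [ 0.69  0.59 -0.64  2.02  0.48  0.64  0.69]
```

View pics/c2.png

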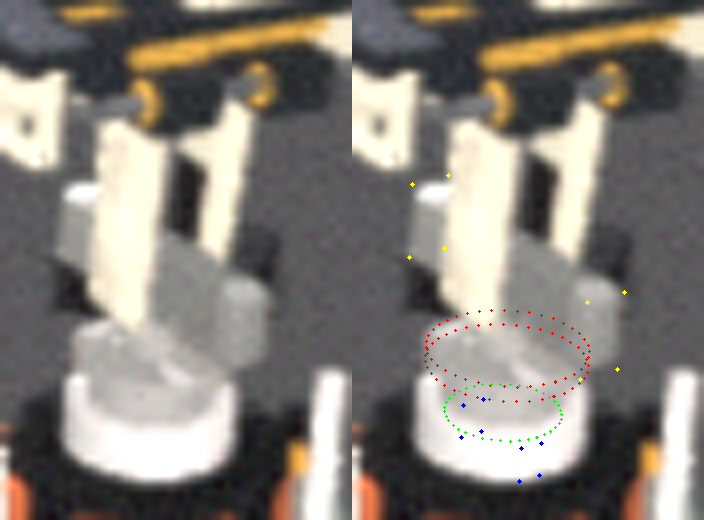

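Standing on the rotor's end: TCP z is 134.3, expected about 134, with about 4 N of push. I'll turn it slowly about the handle's axis with a light push and feel for the drop.

Request:
arm_command(plan=[{"translation": [0,0.1,0.8],"twist": [0,0.15,-2],"grip": 255},{"translation": [0,0.1,0.8],"twist": [0,0.15,-2],"grip": 255},{"translation": [0,0,0.8],"twist": [0,0,0],"grip": 255}])

```text
clock: 12.33
tool_pos: [545.8, -174.1, 134.1]
tcp_rot: [0.276, 0.96, 0.033, 0.012]
wrist_force: [-4.9, -0.5, 11.3]
gripper_width: 18.4
```

```bash
python3 -c "
from h import *
st()"
```

```text
t12.33 pos [ 545.8 -174.1  134.1] th 147.9 tilt [0.041 0.056] F [-4.9 -0.5 11.3] M [-0.07  0.97  0.02] w 18.4 q [ 0.7   0.6  -0.66  2.02  0.5   0.66  0.74]
```

Request:
arm_command(plan=[{"translation": [0,0.1,0.8],"twist": [0,0.15,-2],"grip": 255},{"translation": [0,0.1,0.8],"twist": [0,0.15,-2],"grip": 255},{"translation": [0,0,0.8],"twist": [0,0,0],"grip": 255}])

```text
clock: 12.58
tool_pos: [545.3, -174.2, 133.8]
tcp_rot: [0.241, 0.97, 0.031, 0.011]
wrist_force: [-5.1, 0.4, 10.7]
gripper_width: 18.5
```

```bash
python3 -c "
from h import *
st()"
```

```text
t12.58 pos [ 545.3 -174.2  133.8] th 152.1 tilt [0.036 0.056] F [-5.1  0.4 10.7] M [-0.03  0.93  0.05] w 18.5 q [ 0.71  0.61 -0.68  2.01  0.51  0.67  0.8 ]
```

No drop going up to 152°, and there is a side load of 5 N. I'll ease off the wall (−x) and sweep the other way.

Request:
arm_command(plan=[{"translation": [0.8,-0.4,-0.3],"twist": [0,-0.15,2],"grip": 255},{"translation": [0,-0.1,0.3],"twist": [0,-0.15,2],"grip": 255},{"translation": [0,-0.1,0.4],"twist": [0,-0.15,2],"grip": 255},{"translation": [0,0,0.4],"twist": [0,0,0],"grip": 255}])

```text
clock: 12.92
tool_pos: [545.2, -173.6, 134.2]
tcp_rot: [0.294, 0.955, 0.031, 0.014]
wrist_force: [-3.3, -0.5, 6.4]
gripper_width: 18.3
```

```bash
python3 -c "
from h import *
st()"
```

```text
t12.92 pos [ 545.2 -173.6  134.2] th 145.8 tilt [0.045 0.052] F [-3.3 -0.5  6.4] M [-0.18  0.5   0.03] w 18.3 q [ 0.69  0.6  -0.65  2.02  0.49  0.64  0.71]
```

Request:
arm_command(plan=[{"translation": [0,-0.1,0.5],"twist": [0,-0.15,2],"grip": 255},{"translation": [0,-0.1,0.5],"twist": [0,-0.15,2],"grip": 255},{"translation": [0,-0.1,0.5],"twist": [0,-0.15,2],"grip": 255},{"translation": [0,0,0.5],"twist": [0,0,0],"grip": 255}])

```text
clock: 13.25
tool_pos: [545.9, -174.1, 134.1]
tcp_rot: [0.343, 0.939, 0.03, 0.017]
wrist_force: [-1.1, -1.5, 3.5]
gripper_width: 18.4
```

```bash
python3 -c "
from h import *
st()"
```

```text
t13.25 pos [ 545.9 -174.1  134.1] th 139.8 tilt [0.053 0.044] F [-1.1 -1.5  3.5] M [-0.51  0.23  0.05] w 18.4 q [ 0.66  0.58 -0.61  2.03  0.48  0.62  0.62]
```

Request:
arm_command(plan=[{"translation": [0,-0.1,0.5],"twist": [0,-0.15,2],"grip": 255},{"translation": [0,-0.1,0.5],"twist": [0,-0.15,2],"grip": 255},{"translation": [0,0,0.5],"twist": [0,0,0],"grip": 255}])

```text
clock: 13.5
tool_pos: [546.5, -175.8, 133.2]
tcp_rot: [0.375, 0.927, 0.029, 0.02]
wrist_force: [-1.2, -2.0, 5.6]
gripper_width: 18.1
```

```bash
python3 -c "
from h import *
st()"
```

```text
t13.50 pos [ 546.5 -175.8  133.2] th 135.9 tilt [0.058 0.038] F [-1.2 -2.   5.6] M [-0.49  0.38  0.05] w 18.1 q [ 0.65  0.58 -0.59  2.03  0.47  0.61  0.56]
```

Request:
arm_command(plan=[{"translation": [0,-0.1,0.6],"twist": [0,-0.15,2],"grip": 255},{"translation": [0,-0.1,0.6],"twist": [0,-0.15,2],"grip": 255},{"translation": [0,0,0.6],"twist": [0,0,0],"grip": 255}])

```text
clock: 13.75
tool_pos: [547.1, -176.3, 132.7]
tcp_rot: [0.404, 0.914, 0.028, 0.022]
wrist_force: [-4.5, -1.6, 12.5]
gripper_width: 18.1
```

```bash
python3 - <<'E'
from h import *
look2('pics/c3.png',roll=4,yaw=2,y=115,h=65,k=8,off=(3.5,0,0))
t=robot.read_camera('top')[:,:,::-1]
cv2.imwrite('pics/c3t.png',cv2.resize(t[170:250,265:345],None,fx=6,fy=6,interpolation=cv2.INTER_CUBIC))
E
```

```text
t13.75 pos [ 547.1 -176.3  132.7] th 132.2 tilt [0.062 0.033] F [-4.5 -1.6 12.5] M [-0.36  1.01  0.19] w 18.1 q [ 0.63  0.57 -0.56  2.04  0.46  0.59  0.51]
```

View pics/c3.png

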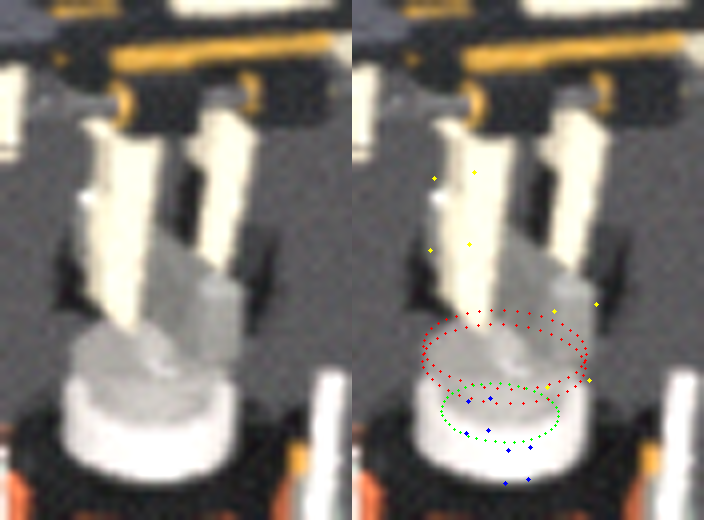

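View pics/c3t.png

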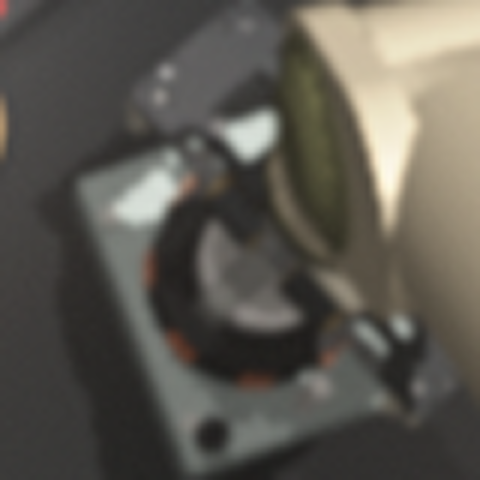

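```bash
cat >> h.py <<'E'
def tgt(P,th_t,roll=-4.2,pitch=0):
    # TCP target with handle upright: tool = upright(th) * roll about its x
    o,M,th=st()
    a=np.radians(th_t);T=np.column_stack([[np.cos(a),np.sin(a),0],[np.sin(a),-np.cos(a),0],[0,0,-1]])@Ro.from_rotvec([roll,pitch,0],degrees=True).as_matrix()
    print('d',np.round(M.T@(np.array(P)-o['tool_pos']),2),'tw',np.round(Ro.from_matrix(M.T@T).as_rotvec(degrees=True),2))
E
python3 - <<'E'
from h import *
tgt([545.8,-173,134],134)
E
```

```text
t13.85 pos [ 547.  -176.3  132.7] th 132.3 tilt [0.062 0.033] F [-2.9 -1.5 10.7] M [-0.4   0.87  0.19] w 18.0 q [ 0.63  0.57 -0.56  2.04  0.46  0.6   0.51]
d [ 3.23  1.42 -1.3 ] tw [-0.32  1.13 -1.59]
```

Request:
arm_command(plan=[{"translation": [1,0.4,-1.5],"twist": [-0.3,1.1,0],"grip": 255},{"translation": [1,0.4,0],"twist": [0,0,-1],"grip": 255},{"translation": [0,0,0],"twist": [0,0,0],"grip": 255}])

```text
clock: 14.1
tool_pos: [545.7, -174.5, 134.1]
tcp_rot: [0.391, 0.92, 0.033, 0.014]
wrist_force: [-2.0, -2.3, 4.4]
gripper_width: 18.3
```

```bash
python3 - <<'E'
from h import *
tgt([545.8,-173,134],136)
look2('pics/c4.png',roll=4,yaw=0,y=130,h=55,k=8,off=(3.5,0,0))
E
```

```text
t14.10 pos [ 545.7 -174.5  134.1] th 133.9 tilt [0.052 0.05 ] F [-2.  -2.3  4.4] M [-0.36  0.35  0.1 ] w 18.3 q [ 0.65  0.58 -0.59  2.03  0.45  0.62  0.55]
d [1.01 1.11 0.22] tw [-0.07  0.14 -2.09]
t14.10 pos [ 545.7 -174.5  134.1] th 133.9 tilt [0.052 0.05 ] F [-2.  -2.3  4.4] M [-0.36  0.35  0.1 ] w 18.3 q [ 0.65  0.58 -0.59  2.03  0.45  0.62  0.55]
```

View pics/c4.png

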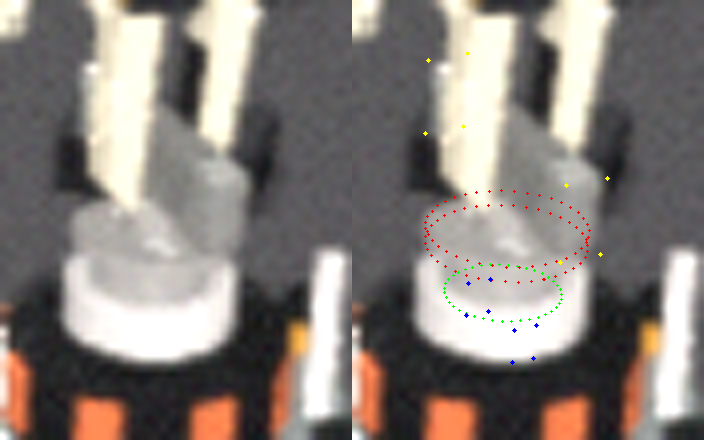

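The overlay shows the bar's true angle is about th − 4°, so the slot seen at about 143.7° should correspond to th ≈ 147–148. I'll sweep upward again, upright and better centred.

Request:
arm_command(plan=[{"translation": [1,0.3,-0.5],"twist": [0,0.3,-3],"grip": 255},{"translation": [0.4,0.2,0],"twist": [0,0.2,-3],"grip": 255},{"translation": [0.3,0.2,0],"twist": [0,0.2,-3],"grip": 255},{"translation": [0,0,0],"twist": [0,0,0],"grip": 255}])

```text
clock: 14.48
tool_pos: [545.3, -173.5, 134.4]
tcp_rot: [0.314, 0.949, 0.034, 0.012]
wrist_force: [-2.1, -1.4, 3.8]
gripper_width: 18.0
```

```bash
python3 - <<'E'
from h import *
tgt([545.3,-173,134],143)
E
```

```text
t14.48 pos [ 545.3 -173.5  134.4] th 143.4 tilt [0.043 0.057] F [-2.1 -1.4  3.8] M [-0.44  0.39 -0.04] w 18.0 q [ 0.69  0.59 -0.64  2.02  0.48  0.64  0.68]
d [0.29 0.39 0.43] tw [-0.11  0.04  0.39]
```

Request:
arm_command(plan=[{"translation": [0.4,0,0.3],"twist": [0,0.1,-1.5],"grip": 255},{"translation": [0,0,0.3],"twist": [0,0,0],"grip": 255},{"translation": [0.1,0,0.3],"twist": [0,0.1,-1.5],"grip": 255},{"translation": [0,0,0.3],"twist": [0,0,0],"grip": 255}])

```text
clock: 14.82
tool_pos: [545.2, -173.3, 134.1]
tcp_rot: [0.289, 0.957, 0.033, 0.012]
wrist_force: [-2.6, -2.0, 6.8]
gripper_width: 18.1
```

```bash
python3 - <<'E'
from h import *
st()
E
```

```text
t14.82 pos [ 545.2 -173.3  134.1] th 146.3 tilt [0.042 0.057] F [-2.6 -2.   6.8] M [-0.44  0.68  0.03] w 18.1 q [ 0.7   0.6  -0.66  2.02  0.49  0.65  0.72]
```

Request:
arm_command(plan=[{"translation": [0.1,0.1,0.3],"twist": [0,0.1,-1.5],"grip": 255},{"translation": [0,0,0.3],"twist": [0,0,0],"grip": 255},{"translation": [0.1,0.1,0.3],"twist": [0,0.1,-1.5],"grip": 255},{"translation": [0,0,0.3],"twist": [0,0,0],"grip": 255}])

```text
clock: 15.15
tool_pos: [544.1, -172.8, 133.6]
tcp_rot: [0.265, 0.964, 0.032, 0.011]
wrist_force: [-2.9, -1.2, 7.9]
gripper_width: 18.3
```

```bash
python3 - <<'E'
from h import *
tgt([545.3,-173,134],149)
E
```

```text
t15.15 pos [ 544.1 -172.8  133.6] th 149.2 tilt [0.038 0.057] F [-2.9 -1.2  7.9] M [-0.41  0.63 -0.08] w 18.3 q [ 0.7   0.6  -0.67  2.02  0.5   0.66  0.76]
d [-1.1   0.47 -0.38] tw [-0.3   0.18  0.26]
```

Request:
arm_command(plan=[{"translation": [0,0.1,0.4],"twist": [0,0.1,-2],"grip": 255},{"translation": [0,0,0.4],"twist": [0,0,0],"grip": 255},{"translation": [0,0.1,0.4],"twist": [0,0.1,-2],"grip": 255},{"translation": [0,0,0.4],"twist": [0,0,0],"grip": 255}])

```text
clock: 15.48
tool_pos: [542.7, -172.8, 132.8]
tcp_rot: [0.231, 0.972, 0.031, 0.009]
wrist_force: [-2.9, -2.1, 8.6]
gripper_width: 18.2
```

```bash
python3 - <<'E'
from h import *
tgt([545,-173,134],153)
E
```

```text
t15.48 pos [ 542.7 -172.8  132.8] th 153.2 tilt [0.032 0.055] F [-2.9 -2.1  8.6] M [-0.43  0.64  0.02] w 18.2 q [ 0.71  0.61 -0.69  2.02  0.52  0.67  0.81]
d [-2.2   0.91 -1.13] tw [-0.53  0.21  0.23]
```

Request:
arm_command(plan=[{"translation": [0,0.1,0.4],"twist": [0,0.1,-2],"grip": 255},{"translation": [0,0,0.4],"twist": [0,0,0],"grip": 255},{"translation": [0,0.1,0.4],"twist": [0,0.1,-2],"grip": 255},{"translation": [0,0,0.4],"twist": [0,0,0],"grip": 255}])

```text
clock: 15.82
tool_pos: [542.5, -172.6, 132.8]
tcp_rot: [0.198, 0.98, 0.029, 0.009]
wrist_force: [-3.9, -2.8, 9.6]
gripper_width: 18.2
```

```bash
python3 - <<'E'
from h import *
tgt([545,-173,134],157)
look2('pics/c5.png',roll=4,yaw=4,y=130,h=55,k=8,off=(3.5,0,0))
E
```

```text
t15.82 pos [ 542.5 -172.6  132.8] th 157.1 tilt [0.03  0.054] F [-3.9 -2.8  9.6] M [-0.54  0.63 -0.12] w 18.2 q [ 0.72  0.61 -0.71  2.02  0.54  0.68  0.86]
d [-2.43  0.67 -1.14] tw [-0.69  0.35  0.15]
t15.82 pos [ 542.5 -172.6  132.8] th 157.1 tilt [0.03  0.054] F [-3.9 -2.8  9.6] M [-0.54  0.63 -0.12] w 18.2 q [ 0.72  0.61 -0.71  2.02  0.54  0.68  0.86]
```

View pics/c5.png

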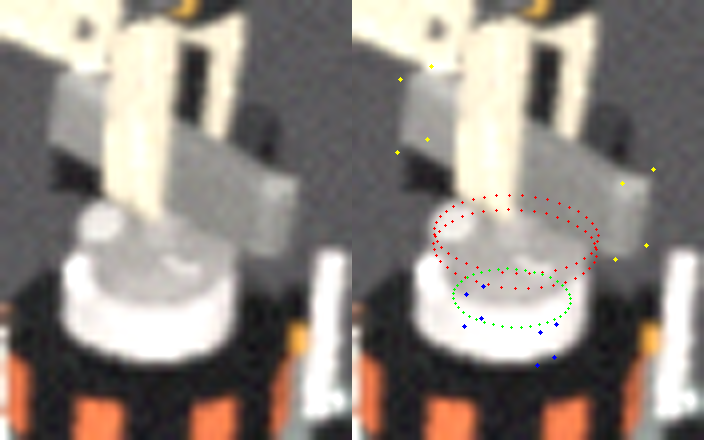

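Request:
arm_command(plan=[{"translation": [-0.8,0.2,0.6],"twist": [-0.5,0.3,1],"grip": 255},{"translation": [-0.5,0,0.6],"twist": [0,0,1],"grip": 255},{"translation": [0,0,0.6],"twist": [0,0,1],"grip": 255},{"translation": [0,0,0.6],"twist": [0,0,1],"grip": 255}])

```text
clock: 16.2
tool_pos: [542.8, -172.7, 132.7]
tcp_rot: [0.236, 0.971, 0.033, 0.006]
wrist_force: [-3.9, -1.3, 11.8]
gripper_width: 18.1
```

```bash
python3 - <<'E'
from h import *
tgt([545,-173,134],153)
E
```

```text
t16.20 pos [ 542.8 -172.7  132.7] th 152.7 tilt [0.027 0.061] F [-3.9 -1.3 11.8] M [-0.25  0.91  0.  ] w 18.1 q [ 0.72  0.61 -0.69  2.01  0.51  0.68  0.81]
d [-2.07  0.84 -1.3 ] tw [-0.37 -0.19 -0.32]
```

Still standing on the rotor, with the stub leaning on one wall. I'll lift clear of the rotor and read the wall forces alone, so I can centre and straighten the handle.

Request:
arm_command(plan=[{"translation": [0,0,-2],"twist": [0,0,1.5],"grip": 255},{"translation": [0,0,-1],"twist": [0,0,1.5],"grip": 255},{"translation": [0,0,0],"twist": [0,0,0],"grip": 255},{"translation": [0,0,0],"twist": [0,0,0],"grip": 255}])

```text
clock: 16.53
tool_pos: [543.1, -172.0, 135.2]
tcp_rot: [0.264, 0.964, 0.033, 0.006]
wrist_force: [0.4, -1.9, -2.5]
gripper_width: 17.9
```

```bash
python3 - <<'E'
from h import *
tgt([545,-173,136],148)
look2('pics/c6.png',roll=4,yaw=4,y=130,h=55,k=8,off=(2,0,0))
E
```

```text
t16.53 pos [ 543.1 -172.   135.2] th 149.4 tilt [0.029 0.061] F [ 0.4 -1.9 -2.5] M [-0.66 -0.16 -0.  ] w 17.9 q [ 0.71  0.6  -0.68  2.01  0.49  0.67  0.77]
d [-2.13  0.17 -0.78] tw [-0.34 -0.48  1.33]
t16.53 pos [ 543.1 -172.   135.2] th 149.4 tilt [0.029 0.061] F [ 0.4 -1.9 -2.5] M [-0.66 -0.16 -0.  ] w 17.9 q [ 0.71  0.6  -0.68  2.01  0.49  0.67  0.77]
```

View pics/c6.png

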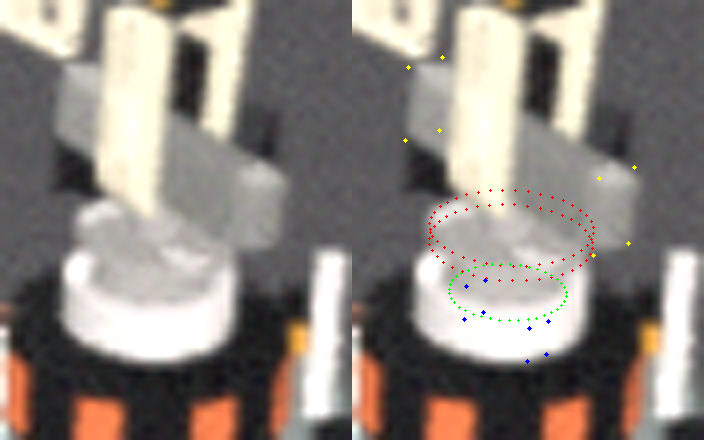

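Request:
arm_command(plan=[{"translation": [-0.8,-1.3,0],"twist": [-0.3,-0.3,0],"grip": 255},{"translation": [0,0,0],"twist": [0,0,0],"grip": 255},{"translation": [0,0,0],"twist": [0,0,0],"grip": 255}])

```text
clock: 16.83
tool_pos: [543.1, -173.0, 134.4]
tcp_rot: [0.264, 0.964, 0.036, 0.009]
wrist_force: [1.0, -0.2, -0.4]
gripper_width: 18.2
```

```bash
python3 - <<'E'
from h import *
tgt([543.5,-173,136],148)
E
```

```text
t16.83 pos [ 543.1 -173.   134.4] th 149.4 tilt [0.036 0.065] F [ 1.  -0.2 -0.4] M [-0.22 -0.19 -0.07] w 18.2 q [ 0.71  0.61 -0.68  2.02  0.49  0.66  0.77]
d [-0.37  0.33 -1.54] tw [ 0.05 -0.22  1.39]
```

Lateral force is now about zero, at TCP (543.1, −173). Sweeping slowly back from here with a light push.

Request:
arm_command(plan=[{"translation": [0,0,0.4],"twist": [0,0,0],"grip": 255},{"translation": [0,-0.05,0.3],"twist": [0,-0.1,1],"grip": 255},{"translation": [0,-0.05,0.3],"twist": [0,-0.1,1],"grip": 255},{"translation": [0,-0.05,0.3],"twist": [0,-0.1,1],"grip": 255}])

```text
clock: 17.17
tool_pos: [543.5, -173.0, 134.2]
tcp_rot: [0.291, 0.956, 0.036, 0.011]
wrist_force: [-2.1, -1.9, 4.7]
gripper_width: 18.3
```

```bash
python3 - <<'E'
from h import *
tgt([543.3,-173,134],146)
E
```

```text
t17.17 pos [ 543.5 -173.   134.2] th 146.2 tilt [0.042 0.062] F [-2.1 -1.9  4.7] M [-0.22  0.25  0.02] w 18.3 q [ 0.7   0.6  -0.66  2.02  0.49  0.65  0.72]
d [ 0.13 -0.1   0.14] tw [0.07 0.01 0.18]
```

Request:
arm_command(plan=[{"translation": [0,-0.05,0.3],"twist": [0,-0.1,1],"grip": 255},{"translation": [0,-0.05,0.3],"twist": [0,-0.1,1],"grip": 255},{"translation": [0,-0.05,0.3],"twist": [0,-0.1,1],"grip": 255},{"translation": [0,0,0.3],"twist": [0,0,0],"grip": 255}])

```text
clock: 17.5
tool_pos: [544.0, -173.5, 133.9]
tcp_rot: [0.319, 0.947, 0.035, 0.014]
wrist_force: [-0.1, -2.3, 3.3]
gripper_width: 18.3
```

```bash
python3 - <<'E'
from h import *
tgt([543.5,-173,134],143)
E
```

```text
t17.50 pos [ 544.  -173.5  133.9] th 142.7 tilt [0.048 0.057] F [-0.1 -2.3  3.3] M [-0.48  0.03  0.04] w 18.3 q [ 0.69  0.59 -0.64  2.03  0.48  0.63  0.67]
d [ 0.73  0.11 -0.05] tw [ 0.06  0.26 -0.24]
```

No drop yet. I'll lift out briefly and check the slot's angle from above, rather than keep rubbing.

Request:
arm_command(plan=[{"translation": [0,0.4,-6],"twist": [0,0,0],"grip": 255},{"translation": [0,0.7,-10],"twist": [0,0,0],"grip": 255},{"translation": [0,0.8,-12],"twist": [0,0,0],"grip": 255},{"translation": [0,0.8,-12],"twist": [0,0,0],"grip": 255},{"translation": [0,12,-8],"twist": [0,0,0],"grip": 255},{"translation": [0,20,0],"twist": [0,0,0],"grip": 255},{"translation": [0,20,0],"twist": [0,0,0],"grip": 255},{"translation": [0,0,0],"twist": [0,0,0],"grip": 255}])

```text
clock: 18.17
tool_pos: [575.1, -128.3, 190.1]
tcp_rot: [0.32, 0.947, 0.037, 0.012]
wrist_force: [0.3, 0.7, -2.2]
gripper_width: 18.0
```

```bash
python3 - <<'E'
from h import *
st()
t=robot.read_camera('top')[:,:,::-1]
cv2.imwrite('pics/d1.png',cv2.resize(t[195:230,290:330],None,fx=15,fy=15,interpolation=cv2.INTER_CUBIC))
E
```

```text
t18.17 pos [ 575.1 -128.3  190.1] th 142.7 tilt [0.045 0.062] F [ 0.3  0.7 -2.2] M [-0.03 -0.19  0.01] w 18.0 q [ 0.64  0.54 -0.69  1.94  0.4   0.76  0.65]
```

View pics/d1.png

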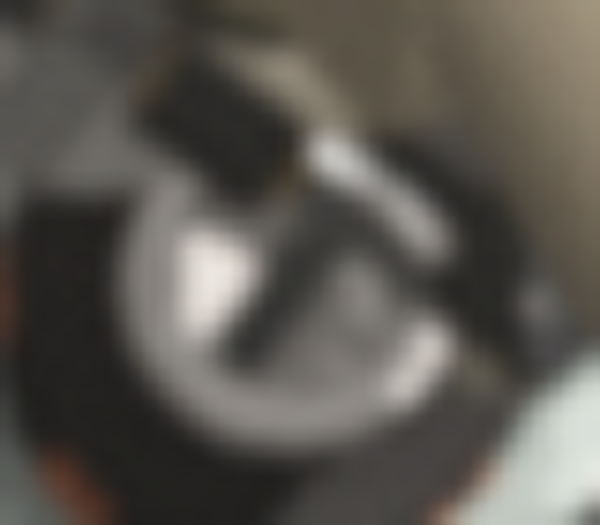

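```bash
python3 - <<'E'
from h import *
o,M,th=st()
c=o['tool_pos']; print(proj('side',[c+[0,0,18]]))
p=proj('side',[c])[0]
look2('pics/d2.png',roll=4,yaw=4,x=int(p[0])-22,y=int(p[1])-30,h=58,k=9,off=(2,0,0))
E
```

```text
t18.22 pos [ 573.9 -129.7  189.6] th 142.7 tilt [0.044 0.061] F [ 0.1 -0.2 -3.2] M [-0.13 -0.09 -0.04] w 18.3 q [ 0.64  0.54 -0.69  1.94  0.4   0.76  0.66]
[[273.01678728 135.38736193]]
t18.22 pos [ 573.9 -129.7  189.6] th 142.7 tilt [0.044 0.061] F [ 0.1 -0.2 -3.2] M [-0.13 -0.09 -0.04] w 18.3 q [ 0.64  0.54 -0.69  1.94  0.4   0.76  0.66]
```

View pics/d2.png

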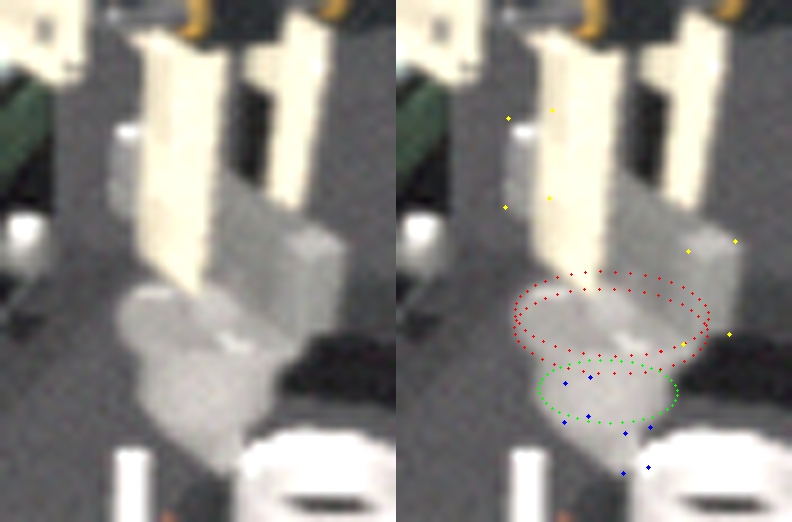

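```bash
python3 - <<'E'
from h import *
o,M,th=st();p=proj('side',[o['tool_pos']])[0]
for i,(pt,of) in enumerate(((3,(0,0,0)),(5,(0,0,0)))):
    look2(f'pics/d3{i}.png',roll=4,yaw=3,pitch=pt,x=int(p[0])-22,y=int(p[1])-30,h=58,k=9,off=of)
cv2.imwrite('pics/d3.png',np.hstack([cv2.imread(f'pics/d3{i}.png')[:,396:] for i in(0,1)]))
E
```

```text
t18.27 pos [ 572.8 -131.2  189. ] th 142.6 tilt [0.042 0.06 ] F [-0.4 -0.7 -3. ] M [-0.13 -0.03 -0.01] w 18.5 q [ 0.64  0.54 -0.69  1.94  0.4   0.76  0.66]
t18.27 pos [ 572.8 -131.2  189. ] th 142.6 tilt [0.042 0.06 ] F [-0.4 -0.7 -3. ] M [-0.13 -0.03 -0.01] w 18.5 q [ 0.64  0.54 -0.69  1.94  0.4   0.76  0.66]
t18.32 pos [ 572.1 -132.3  188.5] th 142.5 tilt [0.041 0.059] F [-0.5 -0.7 -2.2] M [-0.11 -0.02  0.03] w 18.0 q [ 0.64  0.54 -0.69  1.94  0.4   0.76  0.66]
```

View pics/d3.png

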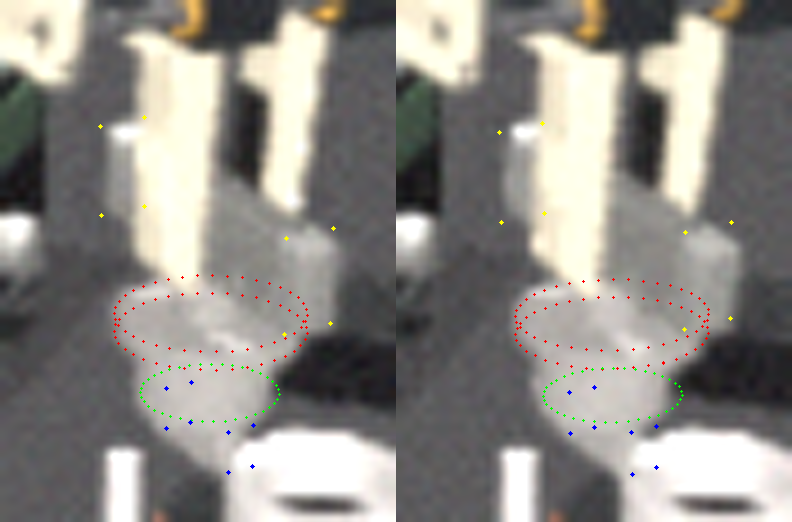

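The picture from above shows the rotor did turn a few degrees: the slot is now at about 150°. The handle sits pitched about 3° (near end up) and was over-corrected in roll. I'll straighten it and re-enter.

```bash
python3 - <<'E'
from h import *
tgt([542.5,-171.5,175],153,roll=-1.5,pitch=-3)
E
```

```text
t18.37 pos [ 571.7 -132.9  188.3] th 142.5 tilt [0.041 0.059] F [-0.3 -1.  -1.6] M [-0.13 -0.06 -0.02] w 18.0 q [ 0.64  0.54 -0.69  1.94  0.4   0.76  0.66]
d [ -0.42 -49.19   9.75] tw [  2.35  -2.68 -10.61]
```

Request:
arm_command(plan=[{"translation": [0,-14,0],"twist": [0.8,-0.9,-3.5],"grip": 255},{"translation": [0,-14,3],"twist": [0.8,-0.9,-3.5],"grip": 255},{"translation": [0,-10,3],"twist": [0.7,-0.9,-3.5],"grip": 255},{"translation": [0,0,0],"twist": [0,0,0],"grip": 255},{"translation": [0,0,0],"twist": [0,0,0],"grip": 255}])

```text
clock: 18.78
tool_pos: [547.3, -167.5, 178.8]
tcp_rot: [0.233, 0.972, 0.006, 0.027]
wrist_force: [-0.4, -0.1, -2.2]
gripper_width: 18.7
```

```bash
python3 - <<'E'
from h import *
tgt([542.5,-171.5,165],153,roll=-1.5,pitch=-3)
look2('pics/d4.png',roll=1.5,yaw=3.5,pitch=3,y=110,h=65,k=8)
E
```

```text
t18.78 pos [ 547.3 -167.5  178.8] th 153.0 tilt [ 0.056 -0.002] F [-0.4 -0.1 -2.2] M [ 0.02 -0.08 -0.01] w 18.7 q [ 0.69  0.53 -0.7   2.    0.51  0.72  0.79]
d [ 3.17 -6.07 13.53] tw [-0.14 -0.09  0.01]
t18.78 pos [ 547.3 -167.5  178.8] th 153.0 tilt [ 0.056 -0.002] F [-0.4 -0.1 -2.2] M [ 0.02 -0.08 -0.01] w 18.7 q [ 0.69  0.53 -0.7   2.    0.51  0.72  0.79]
```

View pics/d4.png

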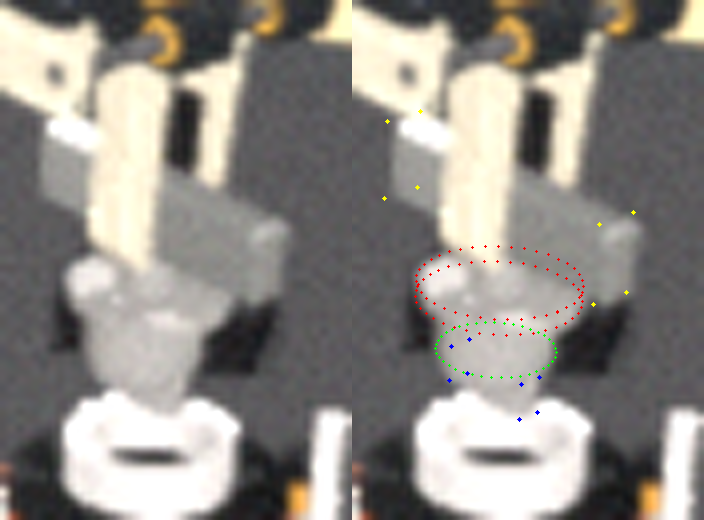

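Request:
arm_command(plan=[{"translation": [0,-3.5,2],"twist": [2,0,0],"grip": 255},{"translation": [0,0,2],"twist": [0,0,0],"grip": 255},{"translation": [0,0,0],"twist": [0,0,0],"grip": 255},{"translation": [0,0,0],"twist": [0,0,0],"grip": 255}])

```text
clock: 19.17
tool_pos: [547.0, -170.2, 174.9]
tcp_rot: [0.237, 0.971, -0.01, 0.023]
wrist_force: [-0.3, 1.0, -2.4]
gripper_width: 18.4
```

```bash
python3 - <<'E'
from h import *
tgt([545.5,-171.5,165],153,roll=0.5,pitch=-3)
look2('pics/d5.png',roll=-0.5,yaw=3.5,pitch=3,y=110,h=65,k=8)
print((proj('side',[[542,-171,105],[542,-171,140],[542,-171,165]])-[268,110]+.5)*8)
E
```

```text
t19.17 pos [ 547.  -170.2  174.9] th 152.6 tilt [ 0.04  -0.031] F [-0.3  1.  -2.4] M [ 0.11 -0.12 -0.01] w 18.4 q [ 0.66  0.53 -0.67  2.    0.53  0.74  0.75]
d [ 1.2  -1.79  9.85] tw [-0.01 -0.15 -0.43]
t19.17 pos [ 547.  -170.2  174.9] th 152.6 tilt [ 0.04  -0.031] F [-0.3  1.  -2.4] M [ 0.11 -0.12 -0.01] w 18.4 q [ 0.66  0.53 -0.67  2.    0.53  0.74  0.75]
[[151.41220755 433.02975899]
 [156.92832135 348.45206085]
 [160.9894072  286.1840755 ]]
```

View pics/d5.png

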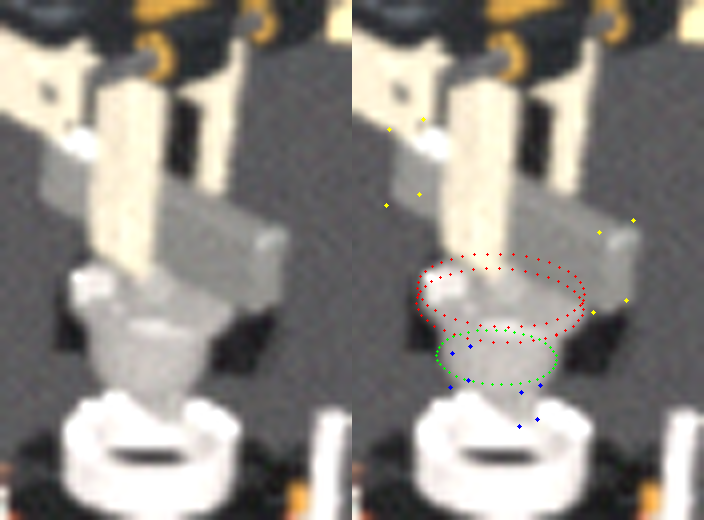

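The handle now looks upright. A vertical axis would put the stub centre at 156, but it is at 149, so I'll shift about 2 mm in −x and go down.

Request:
arm_command(plan=[{"translation": [1.3,-2,4],"twist": [0,0,0],"grip": 255},{"translation": [0.3,0,6],"twist": [0,0,0],"grip": 255},{"translation": [0.2,0,4],"twist": [0,0,0],"grip": 255},{"translation": [0,0,0],"twist": [0,0,0],"grip": 255}])

```text
clock: 19.55
tool_pos: [545.1, -171.8, 159.6]
tcp_rot: [0.238, 0.971, -0.009, 0.024]
wrist_force: [-0.3, -0.2, -2.4]
gripper_width: 18.3
```

```bash
python3 - <<'E'
from h import *
tgt([544.8,-171.5,150],153,roll=0.5,pitch=-3)
E
```

```text
t19.55 pos [ 545.1 -171.8  159.6] th 152.5 tilt [ 0.041 -0.029] F [-0.3 -0.2 -2.4] M [ 0.04 -0.02 -0.02] w 18.3 q [ 0.65  0.55 -0.65  2.02  0.56  0.7   0.73]
d [0.84 0.2  9.56] tw [ 0.08 -0.13 -0.51]
```

Request:
arm_command(plan=[{"translation": [0.4,0,4],"twist": [0,0,0],"grip": 255},{"translation": [0.2,0,4],"twist": [0,0,0],"grip": 255},{"translation": [0.2,0,4],"twist": [0,0,0],"grip": 255},{"translation": [0,0,0],"twist": [0,0,0],"grip": 255}])

```text
clock: 19.88
tool_pos: [544.5, -171.8, 145.7]
tcp_rot: [0.238, 0.971, -0.009, 0.023]
wrist_force: [-0.2, 0.0, -2.6]
gripper_width: 18.6
```

```bash
python3 - <<'E'
from h import *
tgt([544.8,-171.5,140],153,roll=0.5,pitch=-3)
E
```

```text
t19.88 pos [ 544.5 -171.8  145.7] th 152.5 tilt [ 0.041 -0.029] F [-0.2  0.  -2.6] M [ 0.09 -0.02 -0.01] w 18.6 q [ 0.63  0.57 -0.64  2.03  0.58  0.68  0.71]
d [0.18 0.41 5.72] tw [ 0.09 -0.19 -0.52]
```

No contact. Continuing down to the rotor.

Request:
arm_command(plan=[{"translation": [0.2,0,3],"twist": [0,0,0],"grip": 255},{"translation": [0.1,0,2.5],"twist": [0,0,0],"grip": 255},{"translation": [0.1,0,1.5],"twist": [0,0,0],"grip": 255},{"translation": [0,0,0],"twist": [0,0,0],"grip": 255}])

```text
clock: 20.22
tool_pos: [544.6, -171.6, 137.8]
tcp_rot: [0.238, 0.971, -0.009, 0.023]
wrist_force: [-0.4, 0.9, -2.1]
gripper_width: 18.2
```

```bash
python3 - <<'E'
from h import *
tgt([544.5,-171.5,134],153,roll=0.5,pitch=-3)
look2('pics/d6.png',roll=-0.5,yaw=3.5,pitch=3,y=125,h=60,k=8)
print((proj('side',[[542,-171,105],[542,-171,140],[542,-171,165]])-[268,125]+.5)*8)
E
```

```text
t20.22 pos [ 544.6 -171.6  137.8] th 152.5 tilt [ 0.04  -0.028] F [-0.4  0.9 -2.1] M [ 0.04 -0.1  -0.04] w 18.2 q [ 0.63  0.58 -0.63  2.04  0.59  0.66  0.7 ]
d [0.31 0.07 3.77] tw [ 0.1  -0.2  -0.51]
t20.22 pos [ 544.6 -171.6  137.8] th 152.5 tilt [ 0.04  -0.028] F [-0.4  0.9 -2.1] M [ 0.04 -0.1  -0.04] w 18.2 q [ 0.63  0.58 -0.63  2.04  0.59  0.66  0.7 ]
[[151.41220755 313.02975899]
 [156.92832135 228.45206085]
 [160.9894072  166.1840755 ]]
```

View pics/d6.png

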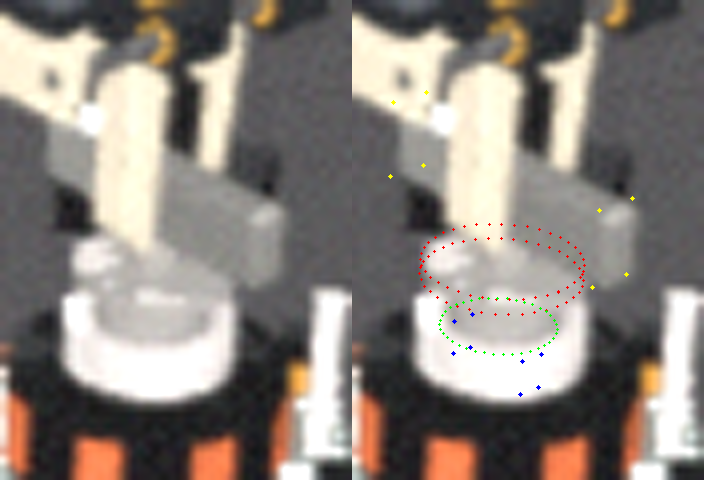

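Request:
arm_command(plan=[{"translation": [0.1,0,1.5],"twist": [0,0,0],"grip": 255},{"translation": [0.1,0,1.5],"twist": [0,0,0],"grip": 255},{"translation": [0,0,1],"twist": [0,0,0],"grip": 255},{"translation": [0,0,0],"twist": [0,0,0],"grip": 255}])

```text
clock: 20.6
tool_pos: [545.2, -171.5, 134.1]
tcp_rot: [0.238, 0.971, -0.009, 0.024]
wrist_force: [0.5, 0.4, -1.5]
gripper_width: 18.2
```

```bash
python3 - <<'E'
from h import *
tgt([544.5,-171.5,134],153,roll=0.5,pitch=-3)
E
```

```text
t20.60 pos [ 545.2 -171.5  134.1] th 152.5 tilt [ 0.042 -0.028] F [ 0.5  0.4 -1.5] M [ 0.06 -0.   -0.  ] w 18.2 q [ 0.62  0.58 -0.62  2.04  0.6   0.65  0.69]
d [ 0.61 -0.34  0.08] tw [ 0.13 -0.12 -0.51]
```

Request:
arm_command(plan=[{"translation": [0.1,0,1],"twist": [0,0,0],"grip": 255},{"translation": [0.1,0,1],"twist": [0,0,0],"grip": 255},{"translation": [0,0,0.5],"twist": [0,0,0],"grip": 255}])

```text
clock: 20.85
tool_pos: [545.3, -171.7, 131.9]
tcp_rot: [0.238, 0.971, -0.009, 0.024]
wrist_force: [-0.5, 0.2, 0.6]
gripper_width: 18.1
```

```bash
python3 - <<'E'
from h import *
tgt([544.5,-171.5,134],153,roll=0.5,pitch=-3)
E
```

```text
t20.85 pos [ 545.3 -171.7  131.9] th 152.5 tilt [ 0.042 -0.029] F [-0.5  0.2  0.6] M [ 0.04  0.   -0.11] w 18.1 q [ 0.62  0.58 -0.62  2.04  0.6   0.65  0.69]
d [ 0.69 -0.22 -2.15] tw [ 0.12 -0.08 -0.53]
```

Request:
arm_command(plan=[{"translation": [0.1,0,1],"twist": [0,0,0],"grip": 255},{"translation": [0.1,0,1],"twist": [0,0,0],"grip": 255},{"translation": [0,0,1],"twist": [0,0,0],"grip": 255}])

```text
clock: 21.1
tool_pos: [545.4, -171.7, 129.1]
tcp_rot: [0.238, 0.971, -0.009, 0.024]
wrist_force: [-0.8, 0.1, 1.0]
gripper_width: 18.5
```

```bash
python3 - <<'E'
from h import *
tgt([544.5,-171.5,134],153,roll=0.5,pitch=-3)
E
```

```text
t21.10 pos [ 545.4 -171.7  129.1] th 152.5 tilt [ 0.043 -0.029] F [-0.8  0.1  1. ] M [ 0.11  0.09 -0.09] w 18.5 q [ 0.62  0.59 -0.61  2.05  0.61  0.64  0.68]
d [ 0.62 -0.25 -4.98] tw [ 0.11 -0.05 -0.55]
```

The tongue is going into the slot: z is 129 with only about 3 N of resistance. Continuing home.

Request:
arm_command(plan=[{"translation": [0.1,0,1.5],"twist": [0,0,0],"grip": 255},{"translation": [0.1,0,1.5],"twist": [0,0,0],"grip": 255},{"translation": [0,0,1.2],"twist": [0,0,0],"grip": 255}])

```text
clock: 21.35
tool_pos: [545.4, -171.7, 124.8]
tcp_rot: [0.238, 0.971, -0.009, 0.024]
wrist_force: [-0.7, -0.7, 2.8]
gripper_width: 18.8
```

```bash
python3 - <<'E'
from h import *
tgt([544.5,-171.5,124],153,roll=0.5,pitch=-3)
E
```

```text
t21.35 pos [ 545.4 -171.7  124.8] th 152.5 tilt [ 0.043 -0.03 ] F [-0.7 -0.7  2.8] M [ 0.13  0.18 -0.13] w 18.8 q [ 0.61  0.59 -0.61  2.05  0.62  0.63  0.68]
d [ 0.96 -0.26  0.72] tw [ 0.11 -0.03 -0.56]
```

Request:
arm_command(plan=[{"translation": [0.1,0,1],"twist": [0,0,0],"grip": 255},{"translation": [0,0,1],"twist": [0,0,0],"grip": 255},{"translation": [0,0,1],"twist": [0,0,0],"grip": 255}])

```text
clock: 21.6
tool_pos: [546.3, -172.3, 122.9]
tcp_rot: [0.238, 0.971, -0.01, 0.025]
wrist_force: [-8.0, 1.5, 23.5]
gripper_width: 18.3
```

```bash
python3 - <<'E'
from h import *
tgt([544.5,-171.5,124],153,roll=0.5,pitch=-3)
look2('pics/e1.png',roll=-0.5,yaw=3.5,pitch=3,y=125,h=60,k=8,off=(0,0,2))
E
```

```text
t21.60 pos [ 546.3 -172.3  122.9] th 152.4 tilt [ 0.045 -0.032] F [-8.   1.5 23.5] M [ 0.27  1.58 -0.08] w 18.3 q [ 0.61  0.59 -0.6   2.05  0.62  0.63  0.67]
d [ 1.87 -0.1  -1.2 ] tw [ 0.05  0.1  -0.57]
t21.60 pos [ 546.3 -172.3  122.9] th 152.4 tilt [ 0.045 -0.032] F [-8.   1.5 23.5] M [ 0.27  1.58 -0.08] w 18.3 q [ 0.61  0.59 -0.6   2.05  0.62  0.63  0.67]
```

View pics/e1.png

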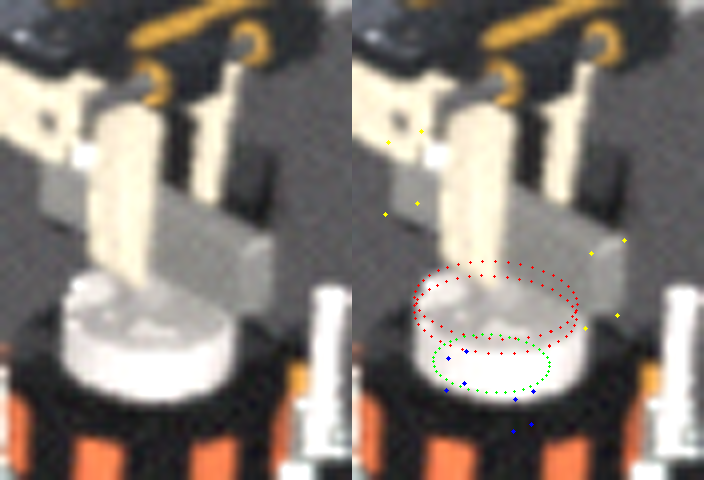

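The flange is on the collar: 26 N of push with no further travel, at TCP z 122.9. I'll ease the load off and start turning the rotor about the handle axis.

Request:
arm_command(plan=[{"translation": [0.6,0,-0.9],"twist": [0,0,0],"grip": 255},{"translation": [0.3,0.2,-0.2],"twist": [-0.2,0,-3],"grip": 255},{"translation": [0.1,0.2,0],"twist": [-0.2,0,-4],"grip": 255},{"translation": [0.1,0.2,0],"twist": [-0.2,0,-4],"grip": 255}])

```text
clock: 21.98
tool_pos: [545.5, -171.2, 123.8]
tcp_rot: [0.142, 0.99, -0.008, 0.026]
wrist_force: [-1.4, -0.4, 1.1]
gripper_width: 17.9
```

```bash
python3 - <<'E'
from h import *
tgt([544.5,-171.5,123.5],205,roll=0.5,pitch=-3)
E
```

```text
t21.98 pos [ 545.5 -171.2  123.8] th 163.7 tilt [ 0.049 -0.022] F [-1.4 -0.4  1.1] M [-0.05  0.04 -0.2 ] w 17.9 q [ 0.65  0.6  -0.66  2.05  0.66  0.64  0.83]
d [ 0.91 -0.62  0.23] tw [ -2.12  -0.28 -41.25]
```

Mz is −0.2 N m, which is the rotor drag, so the rotor is being driven. Continuing.

Request:
arm_command(plan=[{"translation": [0.1,0.2,0.1],"twist": [-0.25,0,-5],"grip": 255},{"translation": [0.1,0.2,0.1],"twist": [-0.25,0,-5],"grip": 255},{"translation": [0.1,0.2,0],"twist": [-0.25,0,-5],"grip": 255},{"translation": [0.1,0.2,0],"twist": [-0.25,0,-5],"grip": 255}])

```text
clock: 22.32
tool_pos: [545.5, -170.6, 123.8]
tcp_rot: [-0.04, 0.999, -0.003, 0.026]
wrist_force: [-1.2, -0.2, 0.7]
gripper_width: 18.3
```

```bash
python3 - <<'E'
from h import *
tgt([544.5,-171.5,123.5],205,roll=0.5,pitch=-3)
E
```

```text
t22.32 pos [ 545.5 -170.6  123.8] th -175.4 tilt [ 0.052 -0.005] F [-1.2 -0.2  0.7] M [ 0.09  0.06 -0.19] w 18.3 q [ 0.73  0.64 -0.77  2.05  0.72  0.69  1.14]
d [ 1.09 -0.84  0.21] tw [ -1.07  -0.25 -20.39]
```

Request:
arm_command(plan=[{"translation": [0.1,0.2,0.1],"twist": [-0.25,0,-5],"grip": 255},{"translation": [0.1,0.2,0],"twist": [-0.25,0,-5],"grip": 255},{"translation": [0.1,0.2,0],"twist": [-0.2,0,-3],"grip": 255},{"translation": [0,0,0],"twist": [0,0,0],"grip": 255}])

```text
clock: 22.65
tool_pos: [545.5, -170.4, 123.7]
tcp_rot: [-0.16, 0.987, 0.0, 0.025]
wrist_force: [-1.0, 0.1, 2.7]
gripper_width: 18.2
```

```bash
python3 - <<'E'
from h import *
tgt([544.5,-171.5,123.5],205,roll=0.5,pitch=-3)
s=robot.read_camera('side')[:,:,::-1];t=robot.read_camera('top')[:,:,::-1]
z=lambda im,x,y,w,h,k:cv2.resize(im[y:y+h,x:x+w],None,fx=k,fy=k,interpolation=cv2.INTER_CUBIC)
cv2.imwrite('pics/f1.png',np.hstack([z(s,250,130,75,80,5),z(t,270,175,75,80,5)]))
E
```

```text
t22.65 pos [ 545.5 -170.4  123.7] th -161.6 tilt [0.05  0.009] F [-1.   0.1  2.7] M [ 0.18  0.13 -0.18] w 18.2 q [ 0.78  0.66 -0.85  2.04  0.75  0.72  1.36]
d [ 1.34 -0.7   0.1 ] tw [-0.28 -0.17 -6.58]
```

View pics/f1.png

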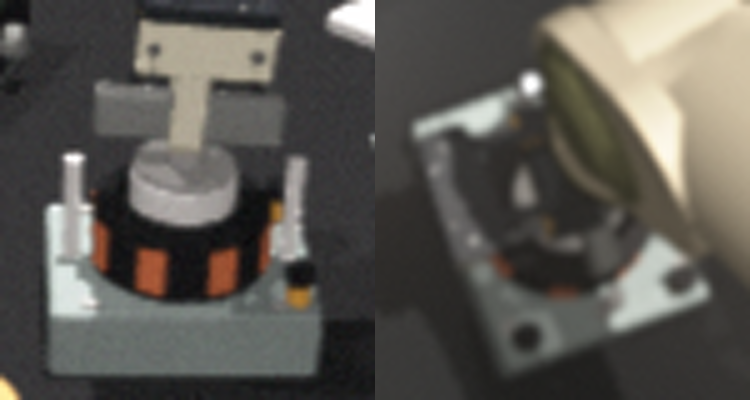

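```bash
cat >> h.py <<'E'
def barang(cols,r0,r1,im=None,dbg=True):
    im=robot.read_camera('side') if im is None else im
    g=cv2.cvtColor(np.ascontiguousarray(im),cv2.COLOR_RGB2GRAY).astype(float)
    g=cv2.GaussianBlur(g,(0,0),0.7)
    T=[];B=[]
    for c in cols:
        d=np.diff(g[r0:r1,c])
        def sub(i):
            if 0<i<len(d)-1:
                a,b,e=d[i-1],d[i],d[i+1];q=a-2*b+e
                return i+(.5*(a-e)/q if q else 0)
            return i
        i=int(np.argmax(d));j=int(np.argmin(d));T.append((c,r0+.5+sub(i)));B.append((c,r0+.5+sub(j)))
    for nm,P,z in(('top',T,156),('bot',B,126)):
        P=np.array(P); 
        W=np.array([onz('side',p,z)[:2] for p in P])
        v=cv2.fitLine(W.astype(np.float32),cv2.DIST_HUBER,0,.01,.01).ravel()
        print(nm,'ang %.1f'%(np.degrees(np.arctan2(v[1],v[0]))%180), 'rows',np.round(P[:,1],1))
    return T,B
E
python3 - <<'E'
from h import *
barang(list(range(271,284))+list(range(294,305)),142,163)
a=onz('side',(264.6,161.2),113);b=onz('side',(309.1,161.5),113);print('fins side',np.degrees(np.arctan2(*(a-b)[1::-1])))
E
```

```text
top ang 11.6 rows [145.7 146.2 146.4 146.5 146.5 146.6 146.7 146.7 146.7 146.8 157.5 147.1
 146.9 147.9 148.2 148.5 148.6 148.6 148.7 142.5 142.5 142.5 148.9 148.9]
bot ang 64.2 rows [156.6 156.6 156.6 156.6 156.7 156.7 143.9 144.  144.1 144.2 144.3 144.5
 144.5 145.4 145.5 145.6 145.6 145.6 145.6 145.6 145.8 145.8 145.8 145.7]
fins side 21.53171085549547
```

The bar's top edge lies at about 12°, against 21.6° for the marks. I'll turn it a further 9°.

Request:
arm_command(plan=[{"translation": [0.1,0.2,0],"twist": [-0.2,0,-4.5],"grip": 255},{"translation": [0.1,0.2,0],"twist": [-0.2,0,-4.5],"grip": 255},{"translation": [0,0,0],"twist": [0,0,0],"grip": 255}])

```text
clock: 23.05
tool_pos: [545.2, -170.0, 123.6]
tcp_rot: [-0.235, 0.972, 0.001, 0.025]
wrist_force: [0.7, -0.9, 0.9]
gripper_width: 18.2
```

```bash
python3 - <<'E'
from h import *
st()
im=robot.read_camera('side')
cv2.imwrite('pics/f2.png',cv2.resize(im[130:200,250:330,::-1],None,fx=8,fy=8,interpolation=cv2.INTER_CUBIC))
barang(list(range(271,284))+list(range(294,304)),143,153,im)
barang(list(range(271,284))+list(range(294,304)),150,163,im)
E
```

```text
t23.05 pos [ 545.2 -170.   123.6] th -152.7 tilt [0.047 0.013] F [ 0.7 -0.9  0.9] M [-0.13  0.03 -0.19] w 18.2 q [ 0.8   0.68 -0.89  2.03  0.78  0.74  1.49]
top ang 20.0 rows [147.4 147.4 147.5 147.5 147.5 147.5 147.5 147.5 147.5 147.5 147.5 147.6
 147.7 147.9 147.9 147.9 147.9 147.9 147.9 147.9 147.9 147.9 147.9]
bot ang 46.8 rows [150.4 150.5 150.5 150.5 150.5 150.5 150.5 150.5 150.5 150.4 144.7 144.8
 144.8 145.1 145.1 145.1 145.2 145.2 145.3 145.3 145.3 145.3 145.3]
top ang 48.1 rows [161.5 160.9 160.6 160.5 161.  161.5 159.4 158.6 158.4 158.1 157.7 157.7
 157.7 159.4 159.9 160.9 161.5 161.5 152.7 153.1 153.5 153.8 154.1]
bot ang 22.7 rows [157.6 157.7 157.7 157.7 157.6 157.5 157.3 150.5 160.5 160.5 160.3 160.4
 160.3 157.3 157.4 157.5 157.6 157.7 157.6 157.6 157.6 157.7 157.6]
```

View pics/f2.png

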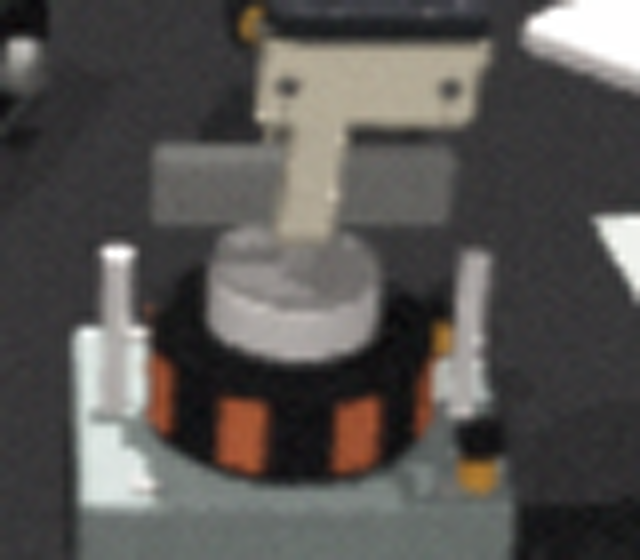

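Top edge 20.0°, bottom edge about 22°, marks 21.6°. I'll add 1°, let it settle and open.

Request:
arm_command(plan=[{"translation": [0,0,0],"twist": [0,0,-1],"grip": 255},{"translation": [0,0,0],"twist": [0,0,0],"grip": 255}])

```text
clock: 23.27
tool_pos: [545.2, -170.0, 123.7]
tcp_rot: [-0.24, 0.97, 0.0, 0.025]
wrist_force: [-0.0, -0.4, 0.9]
gripper_width: 18.1
```

```bash
python3 - <<'E'
from h import *
st()
im=robot.read_camera('side')
barang(list(range(271,281))+list(range(295,304)),143,153,im)
barang(list(range(271,275))+list(range(297,304)),154,163,im)
E
```

```text
t23.27 pos [ 545.2 -170.   123.7] th -152.2 tilt [0.047 0.013] F [-0.  -0.4  0.9] M [-0.03  0.01 -0.2 ] w 18.1 q [ 0.81  0.68 -0.89  2.04  0.78  0.75  1.49]
top ang 19.7 rows [147.4 147.4 147.4 147.5 147.5 147.5 147.5 147.5 147.5 147.5 147.9 147.9
 147.9 148.  148.  148.  148.  148.  148.1]
bot ang 46.0 rows [150.4 150.5 150.4 150.5 150.3 150.4 150.4 150.5 150.4 150.3 145.3 145.3
 145.3 145.2 145.2 145.2 145.3 145.2 145.3]
top ang 22.1 rows [154.5 154.5 154.5 160.5 160.9 161.5 154.5 154.5 154.5 154.5 160.9]
bot ang 22.7 rows [157.7 157.7 157.7 157.6 157.6 157.7 157.6 157.6 157.6 157.6 157.6]
```

Request:
arm_command(plan=[{"translation": [0,0,0],"twist": [0,0,0],"grip": 0},{"translation": [0,0,0],"twist": [0,0,0],"grip": 0},{"translation": [0,0,0],"twist": [0,0,0],"grip": 0},{"translation": [0,0,0],"twist": [0,0,0],"grip": 0},{"translation": [0,0,0],"twist": [0,0,0],"grip": 0},{"translation": [0,0,0],"twist": [0,0,0],"grip": 0}])

```text
clock: 23.82
tool_pos: [545.3, -169.4, 123.6]
tcp_rot: [-0.239, 0.971, 0.0, 0.025]
wrist_force: [0.2, -0.2, 0.1]
gripper_width: 53.5
```

```bash
python3 - <<'E'
from h import *
st()
im=robot.read_camera('side')
cv2.imwrite('pics/f3.png',cv2.resize(im[130:200,250:330,::-1],None,fx=8,fy=8,interpolation=cv2.INTER_CUBIC))
E
```

```text
t23.82 pos [ 545.3 -169.4  123.6] th -152.3 tilt [0.048 0.012] F [ 0.2 -0.2  0.1] M [ 0.04 -0.09 -0.03] w 53.5 q [ 0.8   0.68 -0.89  2.04  0.78  0.74  1.49]
```

View pics/f3.png

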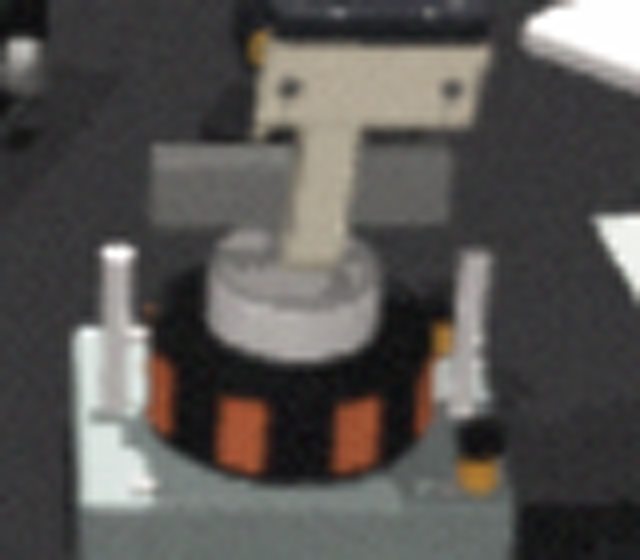

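The handle stayed put. Lifting straight up and then moving aside for a clear look.

Request:
arm_command(plan=[{"translation": [0,0,-10],"twist": [0,0,0],"grip": 0},{"translation": [0,0,-20],"twist": [0,0,0],"grip": 0},{"translation": [0,0,-30],"twist": [0,0,0],"grip": 0},{"translation": [0,0,-35],"twist": [0,0,0],"grip": 0},{"translation": [0,0,-35],"twist": [0,0,0],"grip": 0},{"translation": [15,30,-10],"twist": [0,0,0],"grip": 0},{"translation": [18,35,0],"twist": [0,0,0],"grip": 0},{"translation": [18,35,0],"twist": [0,0,0],"grip": 0},{"translation": [18,35,0],"twist": [0,0,0],"grip": 0},{"translation": [18,35,0],"twist": [0,0,0],"grip": 0},{"translation": [18,35,0],"twist": [0,0,0],"grip": 0}])

```text
clock: 24.78
tool_pos: [349.7, -34.0, 267.0]
tcp_rot: [-0.237, 0.971, 0.003, 0.027]
wrist_force: [-0.1, 1.2, -0.1]
gripper_width: 93.1
```

```bash
python3 - <<'E'
from h import *
st()
s=robot.read_camera('side')[:,:,::-1];t=robot.read_camera('top')[:,:,::-1]
cv2.imwrite('pics/g_s.png',s);cv2.imwrite('pics/g_t.png',t)
z=lambda im,x,y,w,h,k:cv2.resize(im[y:y+h,x:x+w],None,fx=k,fy=k,interpolation=cv2.INTER_CUBIC)
cv2.imwrite('pics/g1.png',np.hstack([z(s,250,130,75,80,5),z(t,270,175,75,80,5)]))
E
```

```text
t24.78 pos [349.7 -34.  267. ] th -152.6 tilt [0.051 0.018] F [-0.1  1.2 -0.1] M [ 0.13 -0.07 -0.04] w 93.1 q [ 1.08  0.19 -1.25  2.3   0.25  0.74  1.71]
```

View pics/g1.png

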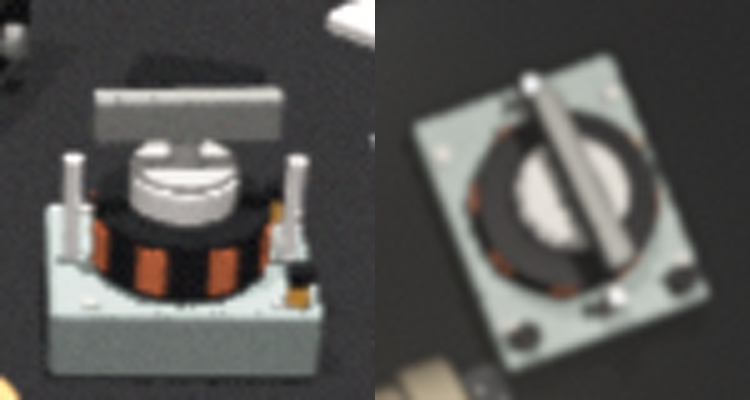

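View pics/g_t.png

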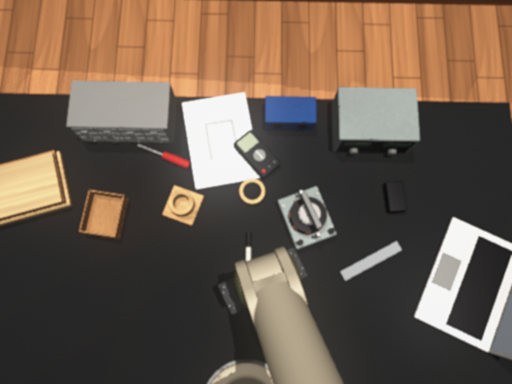

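The bar looks in line with the fins, and the other items are undisturbed. Joint 3 is near its limit, so I'll stay put and measure the alignment.

```bash
python3 - <<'E'
from h import *
im=cv2.imread('pics/g_s.png')[:,:,::-1];t=cv2.imread('pics/g_t.png')
barang(range(271,305),143,152,im);barang(range(271,305),153,163,im)
# fin tops side now & bar seen from top
k=8;x,y=270,175
g=cv2.resize(t[y:y+80,x:x+75],None,fx=k,fy=k,interpolation=cv2.INTER_CUBIC)
Z=lambda a,b:((a-375+.5)/5-.5+270,(b+.5)/5-.5+175)
# bar edges from zoom: end mids
for A,B,z in((Z(545,92),Z(622,252),156),(Z(531,84),Z(616,297),113)):
    a,b=onz('top',A,z),onz('top',B,z);print(np.round((a+b)/2,1),np.degrees(np.arctan2(*(a-b)[1::-1])),np.linalg.norm(a-b))
hsv=cv2.cvtColor(g,cv2.COLOR_BGR2GRAY)
# bar sections: rows of top image, midpoint of bar between edges via dark shadows skipped
A,B=(264.6,161.2),(309.1,161.5)
# heights: flange-underside expected at 105: bar corners in side view
from math import *
T=tri((250+96/5,130+90/5),Z(540,85));print('bar far top end',T)
T=tri((250+283/5,130+92/5),Z(625,250));print('bar other top end',T)
E
python3 -c "
import cv2
t=cv2.imread('pics/g_t.png');cv2.imwrite('pics/g2.png',cv2.resize(t[183:243,290:330],None,fx=10,fy=10,interpolation=cv2.INTER_CUBIC))
s=cv2.imread('pics/g_s.png');cv2.imwrite('pics/g3.png',cv2.resize(s[140:190,255:320],None,fx=12,fy=12,interpolation=cv2.INTER_CUBIC))"
```

```text
top ang 24.1 rows [147.4 147.4 147.4 147.4 147.4 147.4 147.4 147.4 147.4 147.4 147.4 147.4
 147.4 147.4 147.3 147.2 147.2 147.2 147.2 147.2 147.2 147.2 147.2 147.2
 147.2 147.2 147.2 147.2 147.1 147.  147.  146.9 146.9 147. ]
bot ang 26.0 rows [150.5 150.5 150.5 150.5 150.5 150.5 150.5 150.5 150.5 150.5 150.5 150.5
 150.5 150.5 150.5 150.5 149.9 149.9 150.  149.9 150.  149.9 149.9 149.9
 149.9 149.9 149.9 149.8 149.8 149.9 149.9 149.8 149.8 149.8]
top ang 36.6 rows [161.5 161.5 153.5 153.5 161.5 159.7 159.2 158.7 158.3 158.  157.9 157.9
 158.1 158.3 158.5 158.6 158.6 158.5 158.3 158.2 157.9 158.1 158.4 158.7
 159.2 159.6 161.5 161.5 161.  154.2 153.5 153.5 153.5 153.5]
bot ang 38.1 rows [157.9 157.8 157.9 157.7 157.7 157.4 161.  160.9 160.8 160.8 160.7 160.7
 160.6 160.5 160.5 155.2 153.5 153.5 160.6 160.7 160.7 160.7 160.8 160.8
 160.9 157.3 157.5 157.6 157.6 157.6 157.6 157.6 157.5 157.6]
[ 545.7 -171.6  156. ] 24.98016653241635 99.119074893034
[ 543.7 -171.2  113. ] 21.086493206034 132.23205338108878
bar far top end (array([ 591.98126499, -148.03051214,  157.99984358]), np.float64(4.2688260425460935))
bar other top end (array([ 496.77103553, -195.10596442,  153.97390438]), np.float64(10.94074549281579))
```

View pics/g2.png

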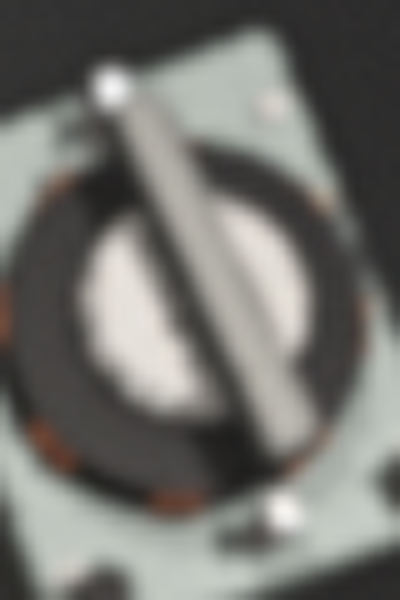

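View pics/g3.png

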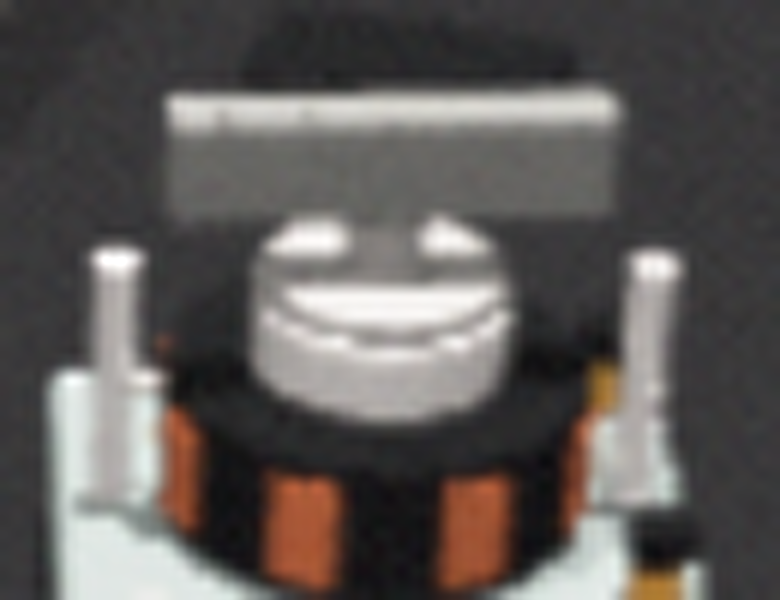

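Bar ≈ 24.5°, marks ≈ 21.7°, so I turned about 3° too far; the earlier in-grip reading was biased by the gripper's shadow. The flange sits flush. There is plenty of time, so I'll regrasp and turn it back about 3°.

Request:
arm_command(plan=[{"translation": [-18,-34,0],"twist": [0,0,0],"grip": 0},{"translation": [-18,-34,0],"twist": [0,0,0],"grip": 0},{"translation": [-18,-34,0],"twist": [0,0,0],"grip": 0},{"translation": [-18,-34,0],"twist": [0,0,0],"grip": 0},{"translation": [-16,-30,0],"twist": [0,0,0],"grip": 0},{"translation": [-8,-14,0],"twist": [0,0,0],"grip": 0},{"translation": [0,0,0],"twist": [0,0,0],"grip": 0},{"translation": [0,0,0],"twist": [0,0,0],"grip": 0}])

```text
clock: 25.55
tool_pos: [522.2, -155.8, 278.4]
tcp_rot: [-0.239, 0.971, -0.007, 0.024]
wrist_force: [-0.6, 0.8, -0.3]
gripper_width: 92.9
```

```bash
cat >> h.py <<'E'
def tq(P,th_t,tilt):
    # target: given th and world tilt of tool z
    o,M,th=st();z=np.array([*tilt,-1.]);z/=np.linalg.norm(z)
    a=np.radians(th_t);x=np.array([np.cos(a),np.sin(a),0]);x[2]=-(x@z)/z[2];x/=np.linalg.norm(x);y=np.cross(z,x)
    T=np.column_stack([x,y,z])
    print('d',np.round(M.T@(np.array(P)-o['tool_pos']),2),'tw',np.round(Ro.from_matrix(M.T@T).as_rotvec(degrees=True),2))
E
python3 - <<'E'
from h import *
tq([545.3,-169.5,180],207.7,(.048,.012))
E
```

```text
t25.55 pos [ 522.2 -155.8  278.4] th -152.4 tilt [ 0.05  -0.003] F [-0.6  0.8 -0.3] M [ 0.11 -0.02 -0.07] w 92.9 q [ 0.93  0.46 -1.04  1.94  0.5   0.97  1.71]
d [ -9.79 -20.29  99.51] tw [-0.82 -0.27 -0.06]
```

Request:
arm_command(plan=[{"translation": [-5,-10,10],"twist": [-0.4,-0.1,0],"grip": 0},{"translation": [-3,-7,25],"twist": [-0.4,-0.1,0],"grip": 0},{"translation": [0,0,30],"twist": [0,0,0],"grip": 0},{"translation": [0,0,15],"twist": [0,0,0],"grip": 0},{"translation": [0,0,0],"twist": [0,0,0],"grip": 0},{"translation": [0,0,0],"twist": [0,0,0],"grip": 0}])

```text
clock: 26.05
tool_pos: [538.2, -163.8, 199.9]
tcp_rot: [-0.24, 0.97, -0.001, 0.024]
wrist_force: [0.3, 0.7, -0.1]
gripper_width: 92.8
```

```bash
python3 - <<'E'
from h import *
tq([545.3,-169.5,124],207.7,(.048,.012))
E
```

```text
t26.05 pos [ 538.2 -163.8  199.9] th -152.2 tilt [0.048 0.01 ] F [ 0.3  0.7 -0.1] M [ 0.05 -0.11  0.02] w 92.8 q [ 0.86  0.57 -0.95  1.99  0.62  0.85  1.63]
d [-0.   -7.37 76.04] tw [-0.09 -0.05  0.15]
```

Request:
arm_command(plan=[{"translation": [0,-4,10],"twist": [0,0,0.1],"grip": 130},{"translation": [0,-3,14],"twist": [0,0,0],"grip": 130},{"translation": [0,0,14],"twist": [0,0,0],"grip": 130},{"translation": [0,0,10],"twist": [0,0,0],"grip": 130},{"translation": [0,0,7],"twist": [0,0,0],"grip": 130},{"translation": [0,0,0],"twist": [0,0,0],"grip": 130},{"translation": [0,0,0],"twist": [0,0,0],"grip": 130}])

```text
clock: 26.63
tool_pos: [544.8, -169.7, 143.1]
tcp_rot: [-0.24, 0.971, -0.002, 0.026]
wrist_force: [0.4, 0.1, -0.2]
gripper_width: 50.7
```

```bash
python3 - <<'E'
from h import *
tq([545.3,-169.5,124],207.7,(.048,.012))
E
```

```text
t26.63 pos [ 544.8 -169.7  143.1] th -152.2 tilt [0.051 0.008] F [ 0.4  0.1 -0.2] M [ 0.07 -0.1   0.03] w 50.7 q [ 0.8   0.64 -0.88  2.03  0.72  0.75  1.55]
d [ 0.4   0.27 19.11] tw [-0.3   0.06  0.07]
```

Request:
arm_command(plan=[{"translation": [0.5,0.2,8],"twist": [-0.3,0,0],"grip": 150},{"translation": [0.2,0,8],"twist": [0,0,0],"grip": 150},{"translation": [0,0,3],"twist": [0,0,0],"grip": 150},{"translation": [0,0,0],"twist": [0,0,0],"grip": 150}])

```text
clock: 26.97
tool_pos: [545.6, -169.5, 122.8]
tcp_rot: [-0.24, 0.97, 0.0, 0.026]
wrist_force: [0.0, -0.4, 1.2]
gripper_width: 38.3
```

```bash
python3 - <<'E'
from h import *
tq([545.3,-169.5,124],207.7,(.048,.012))
E
```

```text
t26.97 pos [ 545.6 -169.5  122.8] th -152.2 tilt [0.05  0.013] F [ 0.  -0.4  1.2] M [ 0.1  -0.12  0.  ] w 38.3 q [ 0.78  0.67 -0.85  2.04  0.75  0.72  1.52]
d [ 0.2   0.09 -1.21] tw [0.   0.12 0.07]
```

Request:
arm_command(plan=[{"translation": [0,0,-0.9],"twist": [0,0,0],"grip": 255},{"translation": [0,0,0],"twist": [0,0,0],"grip": 255},{"translation": [0,0,0],"twist": [0,0,0],"grip": 255},{"translation": [0,0,0],"twist": [0,0,0],"grip": 255},{"translation": [0,0,0],"twist": [0,0,0],"grip": 255},{"translation": [0,0,0],"twist": [0,0,0],"grip": 255},{"translation": [0,0,0],"twist": [0,0,0],"grip": 255},{"translation": [0,0,0],"twist": [0,0,0],"grip": 255},{"translation": [0,0,0],"twist": [0,0,0],"grip": 255}])

```text
clock: 27.72
tool_pos: [545.3, -169.9, 124.0]
tcp_rot: [-0.24, 0.971, 0.0, 0.026]
wrist_force: [0.0, 0.6, -1.6]
gripper_width: 18.3
```

```bash
python3 - <<'E'
from h import *
tq([545.3,-169.5,124],204.7,(.048,.012))
im=robot.read_camera('side')
barang(list(range(271,281))+list(range(295,304)),143,152,im)
E
```

```text
t27.72 pos [ 545.3 -169.9  124. ] th -152.2 tilt [0.05  0.012] F [ 0.   0.6 -1.6] M [ 0.1  -0.08 -0.02] w 18.3 q [ 0.78  0.67 -0.85  2.04  0.75  0.72  1.52]
d [-0.19  0.33 -0.01] tw [-0.02  0.1   3.05]
top ang 20.9 rows [147.6 147.6 147.5 147.6 147.6 147.6 147.6 147.6 147.6 147.6 148.  148.
 148.  147.9 147.9 147.9 147.9 147.9 147.9]
bot ang 47.3 rows [150.5 150.5 150.5 150.5 150.5 150.5 150.5 150.5 150.5 150.5 145.1 145.1
 145.1 145.  145.1 145.1 145.1 145.1 145.1]
```

Request:
arm_command(plan=[{"translation": [0,-0.1,0.2],"twist": [0.1,0,1.5],"grip": 255},{"translation": [0,-0.1,0.2],"twist": [0.1,0,1.5],"grip": 255},{"translation": [0,0,0],"twist": [0,0,0],"grip": 255}])

```text
clock: 28.02
tool_pos: [545.5, -170.0, 123.9]
tcp_rot: [-0.211, 0.977, -0.001, 0.026]
wrist_force: [0.3, 0.3, -2.3]
gripper_width: 17.7
```

```bash
python3 - <<'E'
from h import *
st()
im=robot.read_camera('side')
barang(list(range(271,281))+list(range(295,304)),143,152,im)
E
```

```text
t28.02 pos [ 545.5 -170.   123.9] th -155.6 tilt [0.052 0.009] F [ 0.3  0.3 -2.3] M [ 0.09 -0.04  0.04] w 17.7 q [ 0.77  0.66 -0.83  2.04  0.74  0.71  1.47]
top ang 19.7 rows [147.4 147.4 147.5 147.5 147.5 147.5 147.5 147.5 147.5 147.6 147.9 148.
 148.  148.  148.  148.  148.  148.2 148.2]
bot ang 45.1 rows [150.5 150.5 150.5 150.5 150.5 150.5 150.5 150.5 143.5 144.3 145.4 145.4
 145.4 145.4 145.4 145.5 145.5 145.6 145.6]
```

Request:
arm_command(plan=[{"translation": [0,0,0.4],"twist": [0,0,0],"grip": 255},{"translation": [0,0,0],"twist": [0,0,0],"grip": 0},{"translation": [0,0,0],"twist": [0,0,0],"grip": 0},{"translation": [0,0,0],"twist": [0,0,0],"grip": 0},{"translation": [0,0,0],"twist": [0,0,0],"grip": 0},{"translation": [0,0,0],"twist": [0,0,0],"grip": 0},{"translation": [0,0,0],"twist": [0,0,0],"grip": 0},{"translation": [0,0,-10],"twist": [0,0,0],"grip": 0},{"translation": [0,0,-20],"twist": [0,0,0],"grip": 0},{"translation": [0,0,-30],"twist": [0,0,0],"grip": 0},{"translation": [0,0,-35],"twist": [0,0,0],"grip": 0},{"translation": [0,0,-35],"twist": [0,0,0],"grip": 0},{"translation": [12,30,-10],"twist": [0,0,0],"grip": 0},{"translation": [15,35,0],"twist": [0,0,0],"grip": 0},{"translation": [15,35,0],"twist": [0,0,0],"grip": 0},{"translation": [15,35,0],"twist": [0,0,0],"grip": 0},{"translation": [10,20,0],"twist": [0,0,0],"grip": 0},{"translation": [0,0,0],"twist": [0,0,0],"grip": 0}])

```text
clock: 29.57
tool_pos: [408.8, -51.9, 269.8]
tcp_rot: [-0.213, 0.977, -0.001, 0.027]
wrist_force: [0.4, 0.5, -0.6]
gripper_width: 93.1
```

```bash
python3 - <<'E'
from h import *
st()
s=robot.read_camera('side');t=robot.read_camera('top')
cv2.imwrite('pics/k_s.png',s[:,:,::-1]);cv2.imwrite('pics/k_t.png',t[:,:,::-1])
barang(range(271,305),143,152,s)
z=lambda im,x,y,w,h,k:cv2.resize(im[y:y+h,x:x+w,::-1],None,fx=k,fy=k,interpolation=cv2.INTER_CUBIC)
cv2.imwrite('pics/k1.png',np.hstack([z(s,258,138,58,60,6.6),z(t,290,183,40,60,6.6)]))
cv2.imwrite('pics/k2.png',z(t,290,183,40,60,10))
E
```

```text
t29.57 pos [408.8 -51.9 269.8] th -155.4 tilt [0.054 0.01 ] F [ 0.4  0.5 -0.6] M [ 0.06 -0.07  0.02] w 93.1 q [ 0.95  0.28 -1.15  2.2   0.36  0.8   1.58]
top ang 21.9 rows [147.3 147.2 147.3 147.3 147.3 147.3 147.3 147.3 147.3 147.3 147.3 147.3
 147.3 147.3 147.2 147.2 147.2 147.2 147.3 147.3 147.4 147.4 147.4 147.3
 147.3 147.4 147.4 147.4 147.4 147.4 147.4 147.4 147.4 147.4]
bot ang 19.5 rows [149.9 149.9 149.9 149.9 149.9 149.9 149.9 149.9 150.  150.  150.  150.
 150.5 150.5 149.9 149.9 149.9 149.9 150.5 150.5 150.5 150.  149.9 149.9
 150.5 150.5 150.5 150.5 150.5 150.5 150.5 150.5 150.5 150.5]
```

View pics/k1.png

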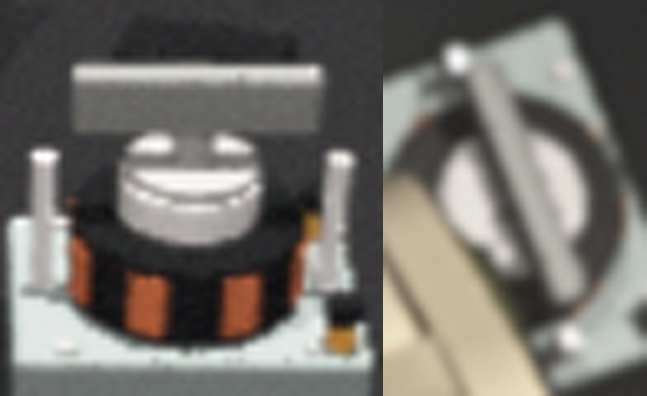

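View pics/k2.png

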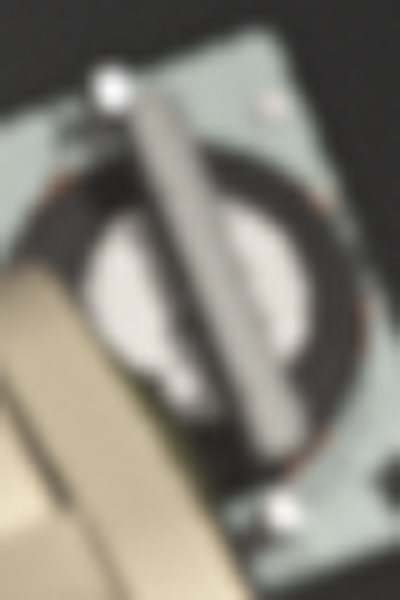

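```bash
python3 - <<'E'
from h import *
for z in (156,159,168): print(z,proj('side',[[542.5+.36*8,-170.5-.93*8,z]]))
print(robot.finish_job())
E
```

```text
156 [[287.02539771 146.91032081]]
159 [[287.08562762 145.97535739]]
168 [[287.26742224 143.15331567]]
the job is handed in; nothing more can be done
None
```

The T-handle is fitted fully home on the generator, its bar is in line with the two upright marks to within about 1°, and the job is handed in. It took about 30 s of the 54 s allowed.

- **Finding the slot:** The first search did not find the slot, because the handle sat tilted in the jaws. That rubbing also turned the rotor a few degrees. I lifted out, straightened the handle and re-entered. The tongue then dropped in with about 3 N of resistance, and the flange came to rest on the collar. A final check push to confirm this reached about 25 N.
- **Turning the rotor:** I drove it against its drag, reading 0.2 N m at the wrist. The first release left the bar about 3° past the marks, because the gripper's shadow had spoiled the camera reading. I regrasped, turned back about 3° and let go again. That correction was within the tongue's play in the slot, so the rotor itself may not have moved with it.

**Last checks:**
- **Alignment:** The two views put the bar at 20.7° (side) and about 21° (top), against about 21.6° for the marks. The two bar edges in the side view disagreed by 2.4° (21.9° and 19.5°).
- **Seating:** The bar's top edge is at image row 147.3. Fully home predicts 146.9, and standing on the rotor would give about 143. The flange also looks flush in the picture.
- **Other things on the bench:** They looked undisturbed in the overhead picture after the first release. I did not look over the whole bench again after the regrasp, which stayed around the generator.
- **Arm:** The gripper is open and clear. Joint 3 came within 0.04 rad of its limit while I backed away, but did not pass it in any reading.

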